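# Ballast the coffee bar's spring scale

### The job

Set up the bar's spring scale for service: thread the steel ballast rings from the rubber mat onto the brass post of its pan, one at a time, each lowered gently until it lies flat on the pan or on the ring below, until the pan has sunk so far that its black pointer rests in the green band of the column. Never press the pan down to the bottom of the red band, do not drop or force the rings, leave the rings you do not need lying on the mat, and leave the cups and other things alone.

Things in the scene. Friction and masses are not known exactly. Their poses are not given: they have to be found in the camera images.
- scale: Spring scale: grey base 150 x 190 mm, 55 mm tall, fixed to the counter; origin on the counter under the nominal axis of the pan, z up. A round steel pan, 120 mm across, floats over it on a spring, its top face 110 mm above the counter less the value of joint pan. From its centre rises an upright brass post, 10 mm thick, 44 mm tall, flat on top (0.8 mm chamfer).
- guide (a point): Nominal axis of the pan, at the top of the base. The pan's stem has play here: the post stands up to 7 mm off this point along the scale's x and up to 7 mm along its y, and stays there unless pushed sideways by more than about 8 N. Its true place is not measured: find it by feel or see it.
- column (a point): Top of the white column (18 x 12 mm, 130 mm above the counter), 100 mm from the scale's origin along its +y. On both wide faces it has bands: white, green below, red lowest, read by the black pointer on the pan's rim.
- pan (a joint): How far the pan has sunk from its highest place, m, growing downward; travel 0 to 0.050. Spring about 180 N/m: each ring sinks it 7 to 9 mm, a press of 1 N 5.5 mm. At the start, empty, it stands at 0 to 0.010, differing from day to day. Green band 0.020 to 0.030; red band 0.030 to 0.044. Two or three rings are needed.
- mat: Black rubber bar mat 190 x 270 mm, 4 mm thick, fixed to the counter; origin under its centre. The five rings and the shot cup lie on it in six places, 2 along x by 3 along y, about 90 mm apart.
- ring0: Steel ballast ring: 48 mm outer diameter, 13 mm hole, 12 mm thick, about 150 g (differs by some 10 %), lying flat on the mat; origin at the centre of its underside, z along its axis.
- ring1: Steel ballast ring: 48 mm outer diameter, 13 mm hole, 12 mm thick, about 150 g (differs by some 10 %), lying flat on the mat; origin at the centre of its underside, z along its axis.
- ring2: Steel ballast ring: 48 mm outer diameter, 13 mm hole, 12 mm thick, about 150 g (differs by some 10 %), lying flat on the mat; origin at the centre of its underside, z along its axis.
- ring3: Steel ballast ring: 48 mm outer diameter, 13 mm hole, 12 mm thick, about 150 g (differs by some 10 %), lying flat on the mat; origin at the centre of its underside, z along its axis.
- ring4: Steel ballast ring: 48 mm outer diameter, 13 mm hole, 12 mm thick, about 150 g (differs by some 10 %), lying flat on the mat; origin at the centre of its underside, z along its axis.
- shotcup: small white espresso shot cup, 48 mm wide at the rim, 50 mm tall, in one of the six places on the mat, among the rings; origin under its centre. Bystander: leave it standing.
- mug0: white mug, 78 mm wide, 85 mm tall, standing on the perforated metal strip at the far side; origin at the centre of its underside. Bystander.
- mug1: second white mug, same size, on the strip. Bystander.
- mug2: terracotta mug, same size, on the strip. Bystander.
- pitcher: steel milk pitcher, 90 mm wide, 110 mm tall, on the strip; origin under its centre. Bystander.
- tamper: dark wooden tamper, 58 mm wide, 90 mm tall, standing on the counter; origin under its centre. Bystander.
- beans: amber jar with a wooden cap, 84 mm wide, 130 mm tall, on the counter; origin under its centre. Bystander.
Mind the look-alikes: they are no part of the job. Leave any blue, brown or turquoise look-alike of the ring0 alone.

How it is judged:
On the way, in this order (a step that is already met when the one before it is completed fails the run):
1. a first ring lies threaded and flat on the pan, let go, with the pan still above the green band (value of joint pan below 0.02 m and (((horizontal distance between ring0 and scale below 0.014 m and angle between ring0's own z axis and vertical below 0.1 rad and height (world z) of ring0 between 0.05 and 0.118 m) and contact force between the fingers and ring0 below 0.1 N) or ((horizontal distance between ring1 and scale below 0.014 m and angle between ring1's own z axis and vertical below 0.1 rad and height (world z) of ring1 between 0.05 and 0.118 m) and contact force between the fingers and ring1 below 0.1 N) or ((horizontal distance between ring2 and scale below 0.014 m and angle between ring2's own z axis and vertical below 0.1 rad and height (world z) of ring2 between 0.05 and 0.118 m) and contact force between the fingers and ring2 below 0.1 N) or ((horizontal distance between ring3 and scale below 0.014 m and angle between ring3's own z axis and vertical below 0.1 rad and height (world z) of ring3 between 0.05 and 0.118 m) and contact force between the fingers and ring3 below 0.1 N) or ((horizontal distance between ring4 and scale below 0.014 m and angle between ring4's own z axis and vertical below 0.1 rad and height (world z) of ring4 between 0.05 and 0.118 m) and contact force between the fingers and ring4 below 0.1 N))), for 0.2 s.
2. the pan has sunk into the green band under the rings alone (value of joint pan between 0.0195 and 0.0305 m and contact force between the fingers and ring0 below 0.1 N and contact force between the fingers and ring1 below 0.1 N and contact force between the fingers and ring2 below 0.1 N and contact force between the fingers and ring3 below 0.1 N and contact force between the fingers and ring4 below 0.1 N), for 0.3 s.
At the end, for the whole second after the job is handed in: The pan rests still with its pointer in the green band (joint pan 0.0195 to 0.0305 m, slower than 5 mm/s); every ring is either threaded on the post, lying flat (within 0.1 rad) on the pan or the ring below, or lies flat on the mat within 50 mm of its start; all rings are let go and still (all of step 2 and velocity of joint pan between -0.005 and 0.005 m/s and ((horizontal distance between ring0 and scale below 0.014 m and angle between ring0's own z axis and vertical below 0.1 rad and height (world z) of ring0 between 0.05 and 0.118 m) or (height (world z) of ring0 below 0.008 m and angle between ring0's own z axis and vertical below 0.1 rad and distance of ring0 from where it was at the start of the episode below 0.05 m)) and ((horizontal distance between ring1 and scale below 0.014 m and angle between ring1's own z axis and vertical below 0.1 rad and height (world z) of ring1 between 0.05 and 0.118 m) or (height (world z) of ring1 below 0.008 m and angle between ring1's own z axis and vertical below 0.1 rad and distance of ring1 from where it was at the start of the episode below 0.05 m)) and ((horizontal distance between ring2 and scale below 0.014 m and angle between ring2's own z axis and vertical below 0.1 rad and height (world z) of ring2 between 0.05 and 0.118 m) or (height (world z) of ring2 below 0.008 m and angle between ring2's own z axis and vertical below 0.1 rad and distance of ring2 from where it was at the start of the episode below 0.05 m)) and ((horizontal distance between ring3 and scale below 0.014 m and angle between ring3's own z axis and vertical below 0.1 rad and height (world z) of ring3 between 0.05 and 0.118 m) or (height (world z) of ring3 below 0.008 m and angle between ring3's own z axis and vertical below 0.1 rad and distance of ring3 from where it was at the start of the episode below 0.05 m)) and ((horizontal distance between ring4 and scale below 0.014 m and angle between ring4's own z axis and vertical below 0.1 rad and height (world z) of ring4 between 0.05 and 0.118 m) or (height (world z) of ring4 below 0.008 m and angle between ring4's own z axis and vertical below 0.1 rad and distance of ring4 from where it was at the start of the episode below 0.05 m)) and linear speed of each of ring0, ring1, ring2, ring3, ring4 below 0.02 m/s); the robot touches nothing.
It fails at once if the pan is pressed down to the bottom of the red band (joint pan over 0.044) (value of joint pan above 0.044 m).
It fails at once if the scale is forced or struck: any contact force on it above 20 N (contact force between scale and anything else above 20 N).
It fails at once if a ring is dropped onto the scale: let go, it falls over the scale faster than 0.45 m/s (a drop of about 10 mm) ((horizontal distance between ring0 and scale below 0.06 m and linear speed of ring0 above 0.45 m/s and contact force between the fingers and ring0 below 0.1 N) or (horizontal distance between ring1 and scale below 0.06 m and linear speed of ring1 above 0.45 m/s and contact force between the fingers and ring1 below 0.1 N) or (horizontal distance between ring2 and scale below 0.06 m and linear speed of ring2 above 0.45 m/s and contact force between the fingers and ring2 below 0.1 N) or (horizontal distance between ring3 and scale below 0.06 m and linear speed of ring3 above 0.45 m/s and contact force between the fingers and ring3 below 0.1 N) or (horizontal distance between ring4 and scale below 0.06 m and linear speed of ring4 above 0.45 m/s and contact force between the fingers and ring4 below 0.1 N)).
It fails at once if a cup, mug, pitcher, tamper or jar is moved by more than 30 mm or tipped (distance of any of shotcup, mug0, mug1, mug2, pitcher, tamper, beans from where it was at the start of the episode above 0.03 m or angle between any of shotcup, mug0, mug1, mug2, pitcher, tamper, beans's own z axis and vertical above 0.5 rad).
It also fails if it takes over 72 s, if anything falls off the work surface, if the arm or the gripper's body presses on something with over 40 N, if the wrist force passes 120 N, or if a joint passes its speed limit or range.

### The arm

A 6-joint arm with a two-finger parallel gripper is mounted at the origin on the work surface. World frame = base frame: x ahead of the robot, y to its left, z up, the work surface at z = 0. Lengths are in m, angles in rad, forces in N, time in s.
With the tool pointing down it reaches from about 0.35 to 0.925 m from the base axis. Payload 6.4 kg.
Tool frame: the origin (TCP) lies between the finger pads; the fingertips stand 22 mm ahead of it and the grasp point (between the pads) lies 3 mm ahead of it; z points along the fingers, y is the direction in which the jaws open and shut (so a half turn about z gives the same grasp; the last joint's range is limited). The gripper opens to 85 mm and grips with 20 to 120 N. Pads are 22 mm wide; open, the fingers measure 114 mm over their backs; the gripper's body (76 mm by 85 mm) begins 54 mm behind the grasp point. The pads swing forward as they close: fully open they stand 13 mm farther back than shut.
Start: joints at [-1.342, 0.245, 1.558, -0, 1.339, -0.174], TCP at [0.255, -0.598, 0.253] pointing down, gripper open.
Joint ranges: [-3.13, 3.13], [-1.02, 2.26], [0.13, 2.54], [-0.95, 4.09], [0.21, 2.88], [-2.74, 2.74]. Speed limits (rad/s): [2.57, 2.57, 3.14, 3.14, 3.14, 3.14].

### API

Orientations are given as a unit quaternion [w, x, y, z].
In Python, from cell import arm gives the robot as it stands.
- The arm moves only by the shell command python3 -m inch 'ROWS'. ROWS is JSON, a list of rows, each a list of 7 numbers: the opening, from 0 (shut) to 1 (fully open), then the shift along the tool's x, y, z in units of 30 mm (1.0 is 30 mm), then the turn, a rotation vector about the tool's x, y, z in units of 6 degrees (1.0 is 6 degrees). A call has 1 to 20 rows; each row shifts and turns the pose as measured when the row begins, along the tool's axes as they then stand; what a row does not reach is not made up. A row lasts 1/12 s, in which the tool goes at most 41.7 mm and 7.16 degrees, less where a joint would pass 70% of its speed; a pose out of reach is approached as far as the arm can. A call is refused whole if a number of a shift passes 1 or a number of a turn 1, either way. A call with a gripper value outside its range is refused whole. The fingers move at their own pace and stop on an object; the grip force is fixed at half the most. Time passes only in rows, so rows that do not move let the fingers close. It gives the time, the measured TCP pose, the force and the opening at its end, in the units of the state.
- arm.get_obs(): the state, without advancing time (a new reading comes with each control period).
- arm.camera(name): name is "scene" or "top" or "wrist"; returns the picture (384x512x3 uint8, red, green, blue); there is no depth.
- arm.camera_model(name): a dict with "K" (3x3 intrinsics, pixels), "k1" (the pictures are not rectified: a ray, as slopes to the right and down, at radius r is drawn at 1 + k1 r^2 times it, then the intrinsics apply), "world_from_camera" (4x4, takes a point from camera to world coordinates); the wrist camera has in their place "T_tool_cam" (4x4, takes a point from camera to tool coordinates, whose origin is the TCP and whose axes are the flange's). Camera axes: x right, y up, looking along -z (the intrinsics and any distortion apply to the point x, -y, -z); pixel columns grow to the right and rows downward; lengths in m; the calibration is good to about 2 mm. A picture is of the moment at which its call begins: read the wrist's pose just before it. camera_model takes no time and is no camera call.
- arm.sign_off(): hands the job in, once; it reports no verdict.
The state is a dict: "time": time; "joint_positions": joint angles; "joint_velocities": joint speeds; "joint_torque": joint torques, N m; "tool_pos": TCP position; "ee_rot": TCP orientation; "force": force on the tool from outside, world axes, zero at the start; "ft_torque": the same for the moment, N m; "width": finger opening in m.
Only numpy, scipy, OpenCV 4.12 (cv2) and the standard library are available. Lean on these libraries where they do the work, as an engineer would, in place of code of your own. Each camera call takes 0.05 s, during which the arm holds its last target. There are 200 camera calls.

## Working session

There is one attempt and no reset: what is moved stays moved. The work goes in short steps, Python scripts to look and compute and a shell command to move; the robot and the scene stay as the last step left them, time stands still between calls to the robot, and variables do not carry over. Pictures are saved under pics/ and viewed, about 8 in all and at most 12, crops included, and the job is handed in when it is done.

```bash
ls; mkdir -p pics; cat > h.py <<'E'
import numpy as np, cv2
from cell import arm
from scipy.spatial.transform import Rotation as R
def pose():
    o=arm.get_obs(); q=np.array(o["ee_rot"]); T=np.eye(4)
    T[:3,:3]=R.from_quat(q[[1,2,3,0]]).as_matrix(); T[:3,3]=o["tool_pos"]; return T
def cam(name):
    m=arm.camera_model(name)
    W=np.array(m["world_from_camera"]) if "world_from_camera" in m else pose()@np.array(m["T_tool_cam"])
    return np.array(m["K"]),m["k1"],W
def ray(c,uv):
    K,k1,W=c
    p=cv2.undistortPoints(np.array([[uv]],float),K,np.array([k1,0,0,0.]))[0,0]
    d=W[:3,:3]@np.array([p[0],-p[1],-1]); return W[:3,3],d
def onz(c,uv,z):
    o,d=ray(c,uv); return o+d*(z-o[2])/d[2]
def proj(c,P):
    K,k1,W=c; q=np.linalg.inv(W)@np.append(P,1); x=np.array([q[0],-q[1]])/-q[2]
    x=x*(1+k1*(x@x)); return K[:2,:2]@x+K[:2,2]
def tri(*rs):
    A=np.zeros((3,3));b=np.zeros(3)
    for o,d in rs:
        d=d/np.linalg.norm(d);M=np.eye(3)-np.outer(d,d);A+=M;b+=M@o
    return np.linalg.solve(A,b)
def save(n,im): cv2.imwrite("pics/"+n+".png",cv2.cvtColor(im,cv2.COLOR_RGB2BGR))
E
python3 - <<'E'
from h import *
for n in("scene","top"):
    save(n+"0",arm.camera(n)); m=arm.camera_model(n); print(n,np.round(m["K"],1).tolist(),m["k1"],np.round(m["world_from_camera"],3).tolist())
print(arm.camera_model("wrist"))
print(arm.get_obs())
E
```

```text
pics
scene [[368.2, 0.0, 258.3], [0.0, 368.2, 190.2], [0.0, 0.0, 1.0]] -0.10356543599861788 [[0.721, -0.555, 0.416, 0.969], [0.693, 0.582, -0.425, -0.381], [-0.006, 0.594, 0.804, 0.895], [0.0, 0.0, 0.0, 1.0]]
top [[420.7, 0.0, 249.6], [0.0, 420.7, 187.3], [0.0, 0.0, 1.0]] -0.0015643811927255364 [[-0.015, 0.999, -0.038, 0.502], [-1.0, -0.015, 0.005, 0.004], [0.004, 0.038, 0.999, 1.521], [0.0, 0.0, 0.0, 1.0]]
{'K': array([[265.7810742 ,   0.        , 255.86025177],
       [  0.        , 265.7810742 , 191.71704437],
       [  0.        ,   0.        ,   1.        ]]), 'k1': -0.06052129065103544, 'T_tool_cam': array([[-6.20939409e-04,  9.47382936e-01,  3.20101838e-01,
         8.28432627e-02],
       [ 9.99999802e-01,  5.55294302e-04,  2.96352375e-04,
        -4.65490278e-04],
       [ 1.03008456e-04,  3.20101959e-01, -9.47383093e-01,
        -1.20507198e-01],
       [ 0.00000000e+00,  0.00000000e+00,  0.00000000e+00,
         1.00000000e+00]])}
{'time': 0.1, 'joint_positions': array([-1.34210373e+00,  2.45762360e-01,  1.55889597e+00,  4.97998104e-06,
        1.33867206e+00, -1.74080018e-01]), 'joint_velocities': array([-5.40950586e-05, -2.52351399e-03, -4.51979777e-03, -2.98442982e-05,
        4.40607899e-04,  7.31777503e-04]), 'joint_torque': array([-7.49188093e-04, -4.30669355e+01, -3.27130079e+01, -2.59216522e-04,
        2.79971588e-03, -1.29047945e-05]), 'tool_pos': array([ 0.25469392, -0.59752484,  0.2522768 ]), 'ee_rot': array([-8.68609760e-04,  9.79789965e-01,  2.00027174e-01, -2.13007929e-05]), 'force': array([ 0.16420603,  0.18516378, -0.32647969]), 'ft_torque': array([ 0.05724007, -0.01572001, -0.00369686]), 'width': 0.08535773610635249}
```

```bash
python3 -c "
import cv2,numpy as np
a=cv2.imread('pics/scene0.png');b=cv2.imread('pics/top0.png')
cv2.imwrite('pics/both0.png',cv2.resize(np.vstack([a,b]),None,fx=.78,fy=.78))"
```

```text
(no output)
```

View pics/top0.png

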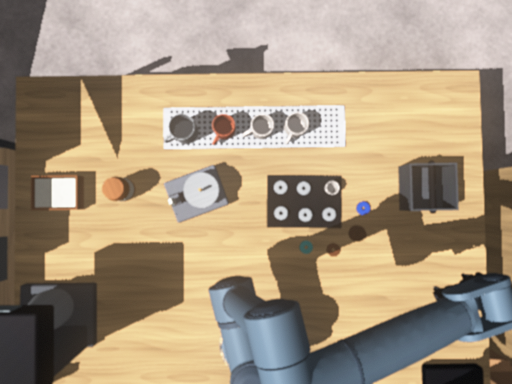

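View pics/scene0.png

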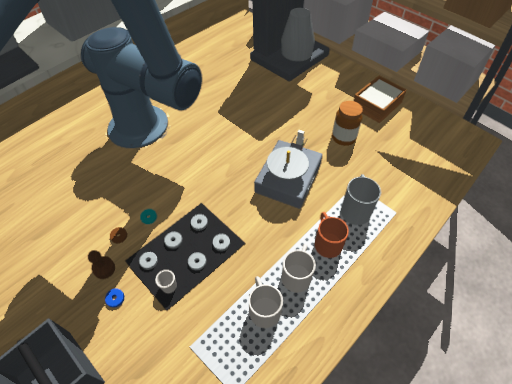

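The top view shows the mat at about (304,201), with five rings at (281,187), (303,188), (281,213), (305,215), (329,214) and the shot cup at (333,188). The scale is at (202,189) with its column at (172,201). The scene view shows the same layout, with the post tip near (289,153).

```bash
cat > m1.py <<'E'
from h import *
def blobs(n,box,lo=150):
    im=cv2.imread(f"pics/{n}0.png"); g=cv2.cvtColor(im,cv2.COLOR_BGR2GRAY); m=np.zeros_like(g)
    x0,y0,x1,y1=box; m[y0:y1,x0:x1]=(g[y0:y1,x0:x1]>lo)*255
    cs,_=cv2.findContours(m,cv2.RETR_EXTERNAL,cv2.CHAIN_APPROX_NONE)
    return [cv2.fitEllipse(cv2.convexHull(c)) for c in cs if cv2.contourArea(c)>60]
ct,cs=cam("top"),cam("scene")
T=blobs("top",(270,178,345,225),120)
S=[e for e in blobs("scene",(135,208,232,285),120)]
for e in T:
    p=onz(ct,e[0],.016); 
    uv=proj(cs,p); b=min(S,key=lambda s:np.hypot(*(np.array(s[0])-uv)))
    print(np.round(e[0],1),np.round(e[1],1),np.round(p,4),np.round(uv,1),np.round(b[0],1),np.round(tri(ray(ct,e[0]),ray(cs,b[0])),4))
# pan
print([ (np.round(e[0],1),np.round(e[1],1)) for e in blobs("top",(180,165,225,212),170)])
a=cv2.imread('pics/scene0.png')[120:220,245:335]; b=cv2.imread('pics/top0.png')[155:230,155:235]
cv2.imwrite('pics/z1.png',np.hstack([cv2.resize(a,(405,450),interpolation=2),cv2.resize(b,(395,450),interpolation=2)]))
E
python3 m1.py
```

```text
Traceback (most recent call last):
  File "m1.py", line 9, in <module>
    S=[e for e in blobs("scene",(135,208,232,285),120)]
                  ~~~~~^^^^^^^^^^^^^^^^^^^^^^^^^^^^^^^
  File "m1.py", line 6, in blobs
    return [cv2.fitEllipse(cv2.convexHull(c)) for c in cs if cv2.contourArea(c)>60]
            ~~~~~~~~~~~~~~^^^^^^^^^^^^^^^^^^^
cv2.error: OpenCV(4.12.0) /io/opencv/modules/imgproc/src/shapedescr.cpp:361: error: (-201:Incorrect size of input array) There should be at least 5 points to fit the ellipse in function 'fitEllipseNoDirect'
```

```bash
sed -i 's/if cv2.contourArea(c)>60/if 60<cv2.contourArea(c)<900 and len(cv2.convexHull(c))>5/' m1.py; python3 m1.py
```

```text
[304.8 214.4] [13.6 13.9] [ 0.4596 -0.1986  0.016 ] [172.  239.4] [172.6 238.8] [ 0.4601 -0.1975  0.0183]
[328.7 213.9] [13.7 14. ] [ 0.4601 -0.2843  0.016 ] [146.9 259.9] [147.7 259.3] [ 0.4607 -0.283   0.0179]
[280.4 212.7] [13.7 14.2] [ 0.4672 -0.1116  0.016 ] [197.9 221.4] [198.5 220.9] [ 0.4677 -0.1107  0.018 ]
[303.  187.7] [13.7 14.1] [ 0.5551 -0.1945  0.016 ] [195.9 260.6] [196.5 260.1] [ 0.5555 -0.1935  0.0182]
[331.6 187.5] [14.9 15.6] [ 0.5544 -0.2968  0.016 ] [165.1 286.9] [164.6 278.1] [ 0.5536 -0.2881  0.0552]
[279.9 187. ] [14. 14.] [ 0.5589 -0.1115  0.016 ] [220.1 241.4] [220.8 241.1] [ 0.5595 -0.1106  0.0172]
[]
```

View pics/z1.png

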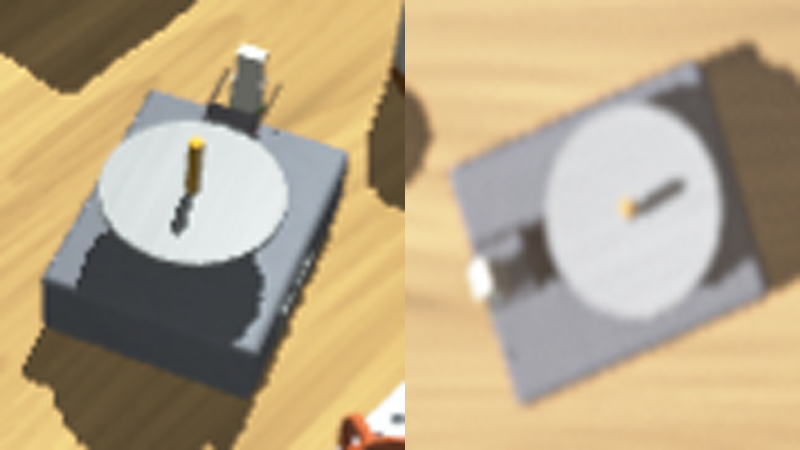

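```bash
cat > m2.py <<'E'
from h import *
import sys
ct,cs=cam("top"),cam("scene")
def post(n,x0,y0,x1,y1,brightest=True):
    im=cv2.imread(f"pics/{n}0.png")[y0:y1,x0:x1]; hsv=cv2.cvtColor(im,cv2.COLOR_BGR2HSV)
    m=(hsv[...,1]>90); w=np.clip(hsv[...,1].astype(float)-40,0,None)
    v,u=np.nonzero(m); print(n,list(zip((u+x0).tolist(),(v+y0).tolist(),hsv[...,2][m].tolist())))
    return m
post("top",192,180,210,200); post("scene",278,140,300,172)
E
python3 m2.py
python3 - <<'E'
from h import *
ct,cs=cam("top"),cam("scene")
p=tri(ray(ct,(199.7,189.5)),ray(cs,(288.6,151.8)));print(p)
E
```

```text
top [(199, 189, 243), (200, 189, 225), (200, 190, 216)]
scene [(283, 140, 220), (284, 140, 224), (285, 140, 227), (286, 140, 231), (287, 140, 231), (288, 140, 229), (289, 140, 228), (290, 140, 231), (291, 140, 227), (292, 140, 169), (293, 140, 152), (294, 140, 222), (295, 140, 213), (286, 141, 225), (287, 141, 225), (288, 141, 226), (289, 141, 233), (290, 141, 234), (291, 141, 208), (292, 141, 130), (293, 141, 196), (294, 141, 229), (295, 141, 219), (288, 142, 218), (289, 142, 230), (290, 142, 217), (291, 142, 161), (292, 142, 147), (293, 142, 223), (294, 142, 227), (295, 142, 208), (295, 143, 164), (287, 151, 241), (288, 151, 252), (289, 151, 251), (287, 152, 177), (288, 152, 229), (289, 152, 202), (287, 153, 93), (288, 153, 100), (289, 153, 117), (287, 154, 92), (288, 154, 96), (287, 155, 93), (288, 155, 95), (287, 156, 94), (288, 156, 96), (287, 157, 94), (288, 157, 96), (287, 158, 94), (288, 158, 97), (287, 159, 96), (288, 159, 98), (286, 160, 117), (287, 160, 96), (288, 160, 104), (287, 161, 96), (288, 161, 105), (287, 162, 94)]
[0.55153162 0.16199466 0.15019188]
```

```bash
cat > d.py <<'E'
from h import *
import sys
# d.py x y z [yaw deg of tool x]: remaining shift (units) in tool axes, turn units
t=np.array([float(a) for a in sys.argv[1:4]]); T=pose(); o=arm.get_obs()
yaw=np.degrees(np.arctan2(T[1,0],T[0,0]))
print("t",o["time"],"pos",np.round(T[:3,3],4),"yaw",round(yaw,2),"tilt",np.round(T[:2,2],4),"w",round(o["width"],4),"F",np.round(o["force"],2))
print("units",np.round(T[:3,:3].T@(t-T[:3,3])/0.03,3), "mm",np.round((t-T[:3,3])*1e3,1))
E
python3 -m inch '[[0.8,0.8,-0.76,0.21,0,0,0],[0.8,0.8,-0.76,0.21,0,0,0],[0.8,0.8,-0.76,0.21,0,0,0],[0.8,0.8,-0.76,0.21,0,0,0],[0.8,0.8,-0.76,0.21,0,0,0],[0.8,0.8,-0.76,0.21,0,0,0],[0.8,0.8,-0.76,0.21,0,0,0],[0.8,0.8,-0.76,0.21,0,0,0],[0.8,0.8,-0.76,0.21,0,0,0],[0.8,0.8,-0.76,0.21,0,0,0],[0.8,0.8,-0.76,0.21,0,0,0],[0.8,0.8,-0.76,0.21,0,0,0],[0.8,0.8,-0.76,0.21,0,0,0],[0.8,0.8,-0.76,0.21,0,0,0],[0.8,0.8,-0.76,0.21,0,0,0]]'; python3 d.py 0.4675 -0.111 0.14
```

```text
time: 1.35
tool_pos: [0.4552, -0.1245, 0.1493]
ee_rot: [-0.002, 0.981, 0.194, -0.001]
force: [1.4, 0.2, -0.5]
width: 0.0682
t 1.35 pos [ 0.4552 -0.1245  0.1493] yaw 22.33 tilt [-0.0036  0.0042] w 0.0682 F [ 1.41  0.19 -0.47]
units [ 0.552 -0.26   0.312] mm [12.3 13.5 -9.3]
```

```bash
python3 -m inch '[[0.8,0.55,-0.26,0.31,0,0,0],[0.8,0,0,0,0,0,0],[0.8,0,0,0,0,0,0]]'; cat > look.py <<'E'
from h import *
import sys
# look.py name
o=arm.get_obs(); c=cam("wrist"); im=arm.camera("wrist"); save(sys.argv[1],im)
np.savez("pics/"+sys.argv[1]+".npz",W=c[2],T=pose()); print(o["time"],np.round(o["tool_pos"],4),np.round(o["force"],2))
E
python3 look.py w1; python3 d.py 0.4675 -0.111 0.14
```

```text
time: 1.6
tool_pos: [0.4674, -0.1037, 0.1373]
ee_rot: [-0.004, 0.98, 0.198, -0.003]
force: [0.0, -0.2, -0.4]
width: 0.068
1.6 [ 0.4674 -0.1037  0.1373] [ 0.02 -0.16 -0.42]
t 1.65 pos [ 0.4671 -0.104   0.1372] yaw 22.78 tilt [-0.0078  0.0077] w 0.0682 F [-1.46  0.68 -0.23]
units [-0.079  0.218 -0.096] mm [ 0.4 -7.   2.8]
```

View pics/w1.png

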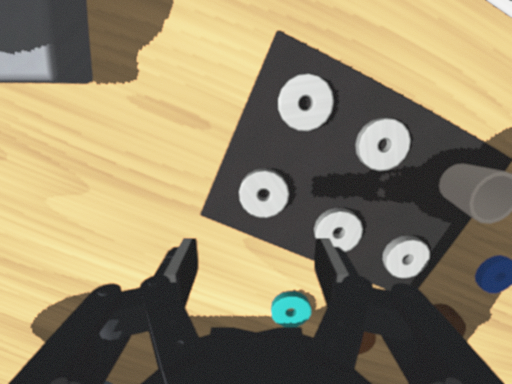

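```bash
cat > wr.py <<'E'
from h import *
import sys
# wr.py name z : bright discs on dark mat, cast on plane z
n=sys.argv[1]; z=float(sys.argv[2]); f=np.load(f"pics/{n}.npz"); m=arm.camera_model("wrist")
c=(np.array(m["K"]),m["k1"],f["W"]); g=cv2.imread(f"pics/{n}.png",0)
cs,_=cv2.findContours((g<110).astype(np.uint8)*255,cv2.RETR_CCOMP,cv2.CHAIN_APPROX_NONE)
for k in cs:
    a=cv2.contourArea(k)
    if 60<a<8000 and len(k)>15:
        e=cv2.fitEllipse(k)
        if e[1][0]/e[1][1]>.75 and a/(np.pi/4*e[1][0]*e[1][1])>.93:
            P=onz(c,e[0],z); print(np.round(e[0],1),np.round(e[1],1),"P",np.round(P,4),"tool",np.round((f["T"][:3,:3].T@(P-f["T"][:3,3]))*1e3,1))
E
python3 wr.py w1 0.016
```

```text
[262.7 194. ] [ 9.6 10.9] P [ 0.4678 -0.1089  0.016 ] tool [ -0.8   6.  121.1]
[494.5 196.3] [34.4 43.3] P [ 0.5571 -0.3262  0.016 ] tool [ -2.5 240.9 118.8]
[304.4 102.5] [11.3 13.6] P [ 0.5591 -0.109   0.016 ] tool [ 83.4  41.4 120.4]
[405.2 257.2] [41.1 48.7] P [ 0.4614 -0.2777  0.016 ] tool [-72.  159.1 119.9]
[338.7 229. ] [39.2 51.3] P [ 0.4633 -0.1946  0.016 ] tool [-38.1  83.3 120.5]
[263.  193.5] [48.9 51.3] P [ 0.4683 -0.1089  0.016 ] tool [ -0.3   6.2 121.1]
[382.5 143.8] [52.2 57.3] P [ 0.5552 -0.1905  0.016 ] tool [ 48.3 115.1 119.8]
[304.9 101.9] [56.2 59.1] P [ 0.5598 -0.1092  0.016 ] tool [ 83.9  41.8 120.4]
```

```bash
cat >> d.py <<'E'
w=np.cross(T[:3,2],[0,0,-1]); print("turn units",np.round(T[:3,:3].T@w/np.radians(6),3))
E
python3 -m inch '[[0.8,0,0.2,0.7,-0.1,0.04,0],[0.8,0,0,0.7,0,0,0],[0.8,0,0,0.7,0,0,0],[0.8,0,0,0.3,0,0,0],[0.8,0,0,0,0,0,0],[0.8,0,0,0,0,0,0]]'; python3 d.py 0.4682 -0.110 0.024
```

```text
time: 2.15
tool_pos: [0.4702, -0.1161, 0.0664]
ee_rot: [0.003, 0.981, 0.194, 0.003]
force: [-0.0, 1.0, 0.4]
width: 0.0686
t 2.15 pos [ 0.4702 -0.1161  0.0664] yaw 22.36 tilt [ 0.0065 -0.0051] w 0.0686 F [-0.05  1.01  0.4 ]
units [ 0.009 -0.224  1.411] mm [ -2.    6.1 -42.4]
turn units [ 0.068 -0.039  0.   ]
```

```bash
python3 -m inch '[[0.8,0,-0.15,0.3,0.03,-0.02,0],[0.8,0,0,0.3,0,0,0],[0.8,0,0,0,0,0,0],[0.8,0,0,0,0,0,0],[0.8,0,0,0,0,0,0]]'; python3 d.py 0.4682 -0.110 0.024
```

```text
time: 2.57
tool_pos: [0.4704, -0.1135, 0.0501]
ee_rot: [0.004, 0.981, 0.193, 0.004]
force: [-0.5, -0.2, -0.2]
width: 0.0682
t 2.5667 pos [ 0.4704 -0.1135  0.0501] yaw 22.28 tilt [ 0.0085 -0.0056] w 0.0682 F [-0.47 -0.23 -0.24]
units [-0.029 -0.144  0.87 ] mm [ -2.2   3.5 -26.1]
turn units [ 0.08  -0.055  0.   ]
```

```bash
python3 -m inch '[[0.8,-0.03,-0.15,0.3,0.08,-0.05,0],[0.8,0,0,0.25,0.05,-0.03,0],[0.8,0,0,0.2,0,0,0],[0.8,0,0,0.1,0,0,0],[0.8,0,0,0,0,0,0],[0.8,0,0,0,0,0,0]]'; python3 d.py 0.4682 -0.110 0.024
```

```text
time: 3.07
tool_pos: [0.4682, -0.1092, 0.0223]
ee_rot: [-0.003, 0.981, 0.194, -0.002]
force: [0.6, -0.0, -0.2]
width: 0.0686
t 3.0667 pos [ 0.4682 -0.1092  0.0223] yaw 22.32 tilt [-0.005   0.0044] w 0.0686 F [ 0.57 -0.05 -0.25]
units [-0.008  0.023 -0.057] mm [ 0.  -0.8  1.7]
turn units [-0.057  0.028  0.   ]
```

```bash
python3 -m inch '[[0.8,0,0,-0.06,-0.03,0.015,0],[0.8,0,0,0,0,0,0],[0.4,0,0,0,0,0,0],[0.4,0,0,0,0,0,0],[0.4,0,0,0,0,0,0],[0.4,0,0,0,0,0,0],[0.4,0,0,0,0,0,0],[0.4,0,0,0,0,0,0]]'; python3 d.py 0.4682 -0.110 0.024
```

```text
time: 3.73
tool_pos: [0.4686, -0.1095, 0.0252]
ee_rot: [-0.001, 0.981, 0.193, -0.0]
force: [0.8, 0.1, -2.0]
width: 0.0452
t 3.7333 pos [ 0.4686 -0.1095  0.0252] yaw 22.31 tilt [-0.0007  0.0011] w 0.0452 F [ 0.83  0.14 -2.02]
units [-0.019  0.008  0.04 ] mm [-0.4 -0.5 -1.2]
turn units [-0.013  0.002  0.   ]
```

```bash
python3 -m inch '[[0.3,0,0,-0.3,0,0,0],[0.3,0,0,-0.5,0,0,0],[0.3,0,0,-0.8,0,0,0],[0.3,0,0,-0.8,0,0,0],[0.3,0,0,-0.8,0,0,0],[0.3,0,0,-0.8,0,0,0],[0.3,0,0,-0.8,0,0,0],[0.3,0,0,-0.8,0,0,0],[0.3,0,0,-0.5,0,0,0],[0.3,0,0,-0.2,0,0,0],[0.3,0,0,0,0,0,0],[0.3,0,0,0,0,0,0]]'; python3 look.py w2;  python3 d.py 0.5516 0.162 0.21
```

```text
time: 4.73
tool_pos: [0.4657, -0.1081, 0.2255]
ee_rot: [-0.002, 0.981, 0.194, -0.002]
force: [1.0, 0.5, -2.0]
width: 0.0449
4.7333 [ 0.4657 -0.1081  0.2255] [ 1.04  0.51 -2.02]
t 4.7833 pos [ 0.4656 -0.1081  0.2252] yaw 22.32 tilt [-0.0056  0.0036] w 0.0448 F [-0.12  0.42 -1.7 ]
units [ 6.074 -7.237  0.523] mm [ 86.  270.1 -15.2]
turn units [-0.052  0.036  0.   ]
```

View pics/w2.png

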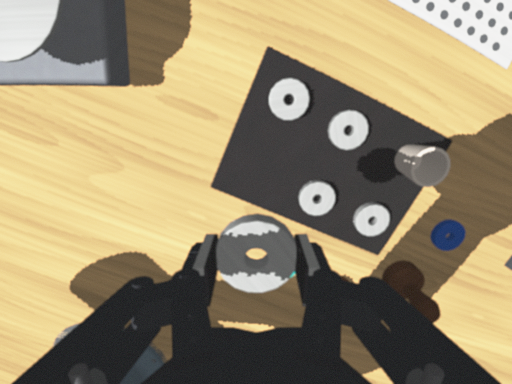

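```bash
python3 - <<'E'
from h import *
im=cv2.imread("pics/w2.png")
for r in range(208,300): print(r,im[r,257].tolist(),im[r,240].tolist() if r<260 else "",end=" | " if r%3 else "\n")
print()
for c in range(238,276): print(c,im[254,c].tolist(),end=" ")
f=np.load("pics/w2.npz");m=arm.camera_model("wrist");Kc=(np.array(m["K"]),m["k1"],np.array(m["T_tool_cam"]))
for z in(.009,.021):
  for x in(.024,.0065,-.0065,-.024): print(z,x,np.round(proj(Kc,[x,0,z]),1))
E
```

```text
208 [143, 206, 235] [150, 216, 240] | 209 [145, 210, 237] [152, 216, 240] | 210 [140, 206, 235] [149, 215, 239]
211 [144, 208, 236] [151, 216, 240] | 212 [137, 197, 232] [152, 217, 240] | 213 [116, 155, 187] [152, 219, 242]
214 [96, 111, 122] [158, 224, 244] | 215 [86, 89, 88] [157, 223, 246] | 216 [88, 87, 85] [146, 202, 234]
217 [84, 85, 85] [132, 160, 186] | 218 [84, 86, 85] [122, 129, 134] | 219 [93, 93, 93] [120, 121, 120]
220 [126, 127, 127] [121, 122, 120] | 221 [181, 183, 182] [122, 125, 123] | 222 [219, 220, 219] [132, 135, 134]
223 [224, 225, 223] [166, 168, 165] | 224 [221, 223, 221] [205, 208, 204] | 225 [221, 222, 220] [224, 225, 223]
226 [220, 222, 220] [225, 226, 226] | 227 [220, 222, 222] [225, 227, 225] | 228 [221, 223, 221] [222, 224, 223]
229 [222, 224, 222] [222, 225, 223] | 230 [221, 222, 221] [220, 223, 221] | 231 [220, 222, 221] [223, 225, 224]
232 [223, 223, 222] [224, 226, 224] | 233 [211, 215, 212] [213, 217, 215] | 234 [167, 170, 166] [158, 160, 159]
235 [116, 120, 119] [107, 108, 107] | 236 [95, 97, 95] [93, 94, 92] | 237 [96, 95, 95] [96, 97, 97]
238 [99,
[... 1809 characters left out ...]
, 244] 251 [156, 222, 243] 252 [156, 221, 242] 253 [152, 218, 242] 254 [152, 219, 241] 255 [152, 217, 241] 256 [152, 217, 240] 257 [151, 215, 240] 258 [148, 215, 239] 259 [148, 214, 238] 260 [147, 214, 238] 261 [148, 214, 238] 262 [150, 215, 240] 263 [149, 218, 242] 264 [143, 207, 238] 265 [131, 182, 221] 266 [108, 137, 162] 267 [94, 102, 109] 268 [95, 98, 97] 269 [94, 96, 93] 270 [99, 100, 98] 271 [96, 98, 97] 272 [97, 100, 100] 273 [96, 98, 96] 274 [99, 98, 97] 275 [98, 98, 99] 0.009 0.024 [256.8 218.5]
0.009 0.0065 [256.8 247.3]
0.009 -0.0065 [256.8 267.2]
0.009 -0.024 [256.8 292.1]
0.021 0.024 [256.8 209.9]
0.021 0.0065 [256.8 237. ]
0.021 -0.0065 [256.7 255.8]
0.021 -0.024 [256.7 279.5]
```

```bash
python3 - <<'E'
from h import *
from scipy.optimize import least_squares
m=arm.camera_model("wrist");Kc=(np.array(m["K"]),m["k1"],np.array(m["T_tool_cam"]))
ob=[(292.3,0,-.024),(220.5,0,.024),(248,0,.0065),(213.3,.012,.024),(259.1,.012,-.0065)]
f=lambda p:[proj(Kc,[p[0]+x,0,p[1]+dz])[1]-r for r,dz,x in ob]
s=least_squares(f,[0,.009]);print(s.x,s.fun)
E
python3 -m inch '[[0.3,0.2,-0.3,0,-0.03,0.02,0],[0.3,0.35,-0.6,0.1,0,0,0],[0.3,0.35,-0.6,0.1,0,0,0],[0.3,0.35,-0.6,0.1,0,0,0],[0.3,0.35,-0.6,0.1,0,0,0],[0.3,0.35,-0.6,0.1,0,0,0],[0.3,0.35,-0.6,0.1,0,0,0],[0.3,0.35,-0.6,0.1,0,0,0],[0.3,0.35,-0.6,0.1,0,0,0],[0.3,0.35,-0.6,0.1,0,0,0],[0.3,0.35,-0.6,0.1,0,0,0],[0.3,0.2,-0.4,0.1,0,0,0],[0.3,0.1,-0.2,0,0,0,0],[0.3,0,0,0,0,0,0],[0.3,0,0,0,0,0,0],[0.3,0,0,0,0,0,0]]'; python3 d.py 0.496 0.139 0.19
```

```text
[-0.0031519   0.01229695] [ 0.3374856   0.78482657  1.17857398 -0.6446442  -1.86215335]
time: 6.12
tool_pos: [0.4847, 0.1501, 0.1685]
ee_rot: [-0.008, 0.981, 0.193, -0.02]
force: [0.2, 0.4, -1.2]
width: 0.0447
t 6.1167 pos [0.4847 0.1501 0.1685] yaw 22.31 tilt [-0.0426  0.0078] w 0.0447 F [ 0.24  0.39 -1.23]
units [ 0.181  0.467 -0.733] mm [ 11.3 -11.1  21.5]
turn units [-0.223  0.348  0.   ]
```

```bash
python3 -m inch '[[0.3,0.05,0.25,-0.4,-0.12,0.2,0],[0.3,0.05,0.1,-0.3,-0.05,0.1,0],[0.3,0,0,0,0,0,0],[0.3,0,0,0,0,0,0],[0.3,0,0,0,0,0,0]]'; python3 d.py 0.496 0.139 0.19
```

```text
time: 6.53
tool_pos: [0.4939, 0.1375, 0.1931]
ee_rot: [-0.001, 0.982, 0.191, 0.0]
force: [-0.2, 0.2, -1.5]
width: 0.0448
t 6.5333 pos [0.4939 0.1375 0.1931] yaw 22.0 tilt [0.0001 0.0021] w 0.0448 F [-0.24  0.17 -1.51]
units [ 0.084 -0.021  0.103] mm [ 2.1  1.5 -3.1]
turn units [-0.018 -0.009  0.   ]
```

```bash
python3 look.py w3; python3 -c "
import cv2
a=cv2.imread('pics/w3.png')[60:310,130:380];cv2.imwrite('pics/w3c.png',cv2.resize(a,(600,600),interpolation=2))"
```

```text
6.5333 [0.4939 0.1375 0.1931] [-0.24  0.17 -1.51]
```

View pics/w3c.png

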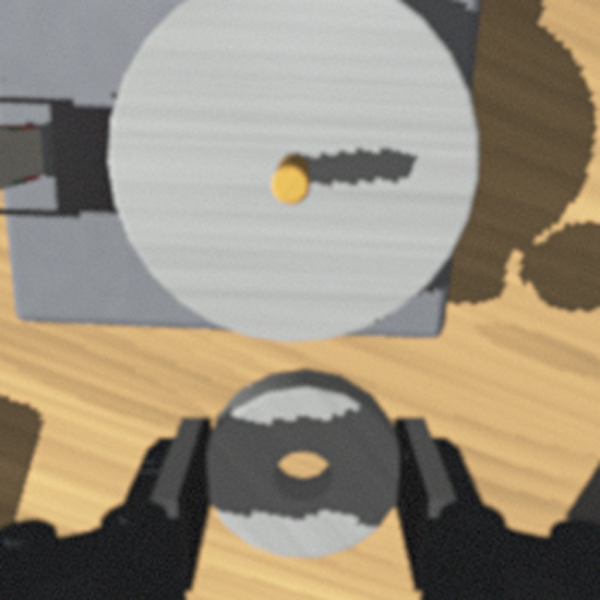

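```bash
cat > wp.py <<'E'
from h import *
import sys
# wp.py name u0 v0 u1 v1: bright brass cap in wrist picture, in tool frame for several heights
n=sys.argv[1]; u0,v0,u1,v1=map(int,sys.argv[2:6]); f=np.load(f"pics/{n}.npz"); m=arm.camera_model("wrist")
c=(np.array(m["K"]),m["k1"],f["W"]); im=cv2.imread(f"pics/{n}.png"); h=cv2.cvtColor(im,cv2.COLOR_BGR2HSV)
k=np.zeros(h.shape[:2],np.uint8); k[v0:v1,u0:u1]=((h[...,1]>85)&(h[...,2]>170))[v0:v1,u0:u1]*255
cs,_=cv2.findContours(k,cv2.RETR_EXTERNAL,cv2.CHAIN_APPROX_NONE); q=max(cs,key=cv2.contourArea)
M=cv2.moments(q); uv=(M["m10"]/M["m00"],M["m01"]/M["m00"]); print("px",np.round(uv,2),cv2.boundingRect(q),M["m00"])
ct=cam("top")
for z in (.146,.150,.154):
    P=onz(c,uv,z); print(z,np.round(P,4),"tool",np.round(f["T"][:3,:3].T@(P-f["T"][:3,3])*1e3,1))
print("tri top",tri(ray(c,uv),ray(ct,(199.6,189.4))),"tri scene",tri(ray(c,uv),ray(cam("scene"),(288.3,151.5))))
E
python3 wp.py w3 240 125 262 150
```

```text
px [250.26 136.47] (243, 129, 16, 16) 162.0
0.146 [0.5504 0.1647 0.146 ] tool [62.6 -3.9 47. ]
0.15 [0.5509 0.1648 0.15  ] tool [63.1 -3.9 43. ]
0.154 [0.5514 0.1649 0.154 ] tool [63.6 -3.8 39. ]
tri top [0.54974229 0.16343374 0.13313716] tri scene [0.55103455 0.16491938 0.14909564]
```

```bash
python3 -m inch '[[0.3,0.3,0,0,0,0,0],[0.3,0.5,-0.05,0,0,0,0],[0.3,0.5,-0.03,0,0,0,0],[0.3,0.4,-0.03,0,0,0,0],[0.3,0.15,0,0,0,0,0],[0.3,0,0,0,0,0,0],[0.3,0,0,0,0,0,0],[0.3,0,0,0,0,0,0]]'; python3 d.py 0.5514 0.1644 0.185
```

```text
time: 7.25
tool_pos: [0.5473, 0.163, 0.1909]
ee_rot: [-0.001, 0.982, 0.191, -0.001]
force: [0.0, -0.4, -1.5]
width: 0.0451
t 7.25 pos [0.5473 0.163  0.1909] yaw 21.97 tilt [-0.0028  0.0021] w 0.0451 F [ 0.05 -0.37 -1.54]
units [0.146 0.008 0.196] mm [ 4.1  1.4 -5.9]
turn units [-0.029  0.017  0.   ]
```

```bash
python3 -m inch '[[0.3,0.1,0,0.1,-0.01,0.01,0],[0.3,0,0,0,0,0,0],[0.3,0,0,0,0,0,0],[0.3,0,0,0,0,0,0]]'; python3 d.py 0.5514 0.1644 0.177
```

```text
time: 7.58
tool_pos: [0.5489, 0.1637, 0.1871]
ee_rot: [-0.001, 0.982, 0.19, -0.001]
force: [0.1, -0.3, -2.1]
width: 0.045
t 7.5833 pos [0.5489 0.1637 0.1871] yaw 21.94 tilt [-0.0027  0.0013] w 0.045 F [ 0.08 -0.3  -2.09]
units [0.088 0.01  0.337] mm [  2.5   0.7 -10.1]
turn units [-0.021  0.019  0.   ]
```

```bash
python3 -m inch '[[0.3,0.13,0.01,0.15,-0.03,0.03,0],[0.3,0,0,0.1,0,0,0],[0.3,0,0,0,0,0,0],[0.3,0,0,0,0,0,0],[0.3,0,0,0,0,0,0]]'; python3 d.py 0.5514 0.1644 0.177
```

```text
time: 8.0
tool_pos: [0.5526, 0.1648, 0.1787]
ee_rot: [0.001, 0.982, 0.19, 0.001]
force: [-0.5, 0.6, -0.9]
width: 0.0447
t 8.0 pos [0.5526 0.1648 0.1787] yaw 21.93 tilt [ 0.0016 -0.0007] w 0.0447 F [-0.5   0.64 -0.88]
units [-0.042 -0.001  0.057] mm [-1.2 -0.4 -1.7]
turn units [ 0.012 -0.012  0.   ]
```

```bash
python3 -m inch '[[0.3,-0.06,0,0.05,0,0,0],[0.3,0,0,0,0,0,0],[0.3,0,0,0,0,0,0],[0.3,0,0,0,0,0,0]]'; python3 d.py 0.5514 0.1644 0.177; python3 look.py w4;python3 -c "
import cv2
a=cv2.imread('pics/w4.png')[200:310,200:310];cv2.imwrite('pics/w4c.png',cv2.resize(a,(550,550),interpolation=2))"
```

```text
time: 8.33
tool_pos: [0.5507, 0.1641, 0.1772]
ee_rot: [0.001, 0.982, 0.19, 0.001]
force: [-0.5, 0.3, -1.3]
width: 0.0449
t 8.3333 pos [0.5507 0.1641 0.1772] yaw 21.93 tilt [ 0.0017 -0.0008] w 0.0449 F [-0.51  0.33 -1.31]
units [ 0.025 -0.002  0.005] mm [ 0.7  0.3 -0.2]
turn units [ 0.013 -0.012  0.   ]
8.3333 [0.5507 0.1641 0.1772] [-0.51  0.33 -1.31]
```

View pics/w4c.png

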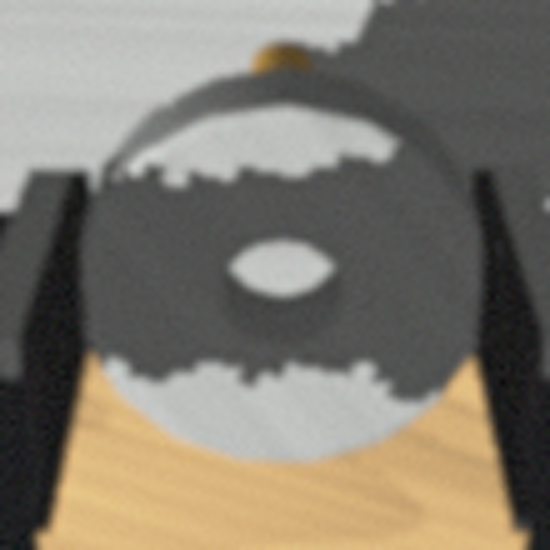

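The post's foot shows at crop (283,45), above the ring's near edge. It lines up sideways with the hole, whose centre is at crop (283,268).

```bash
python3 - <<'E'
from h import *
m=arm.camera_model("wrist");Kc=(np.array(m["K"]),m["k1"],np.array(m["T_tool_cam"]))
for pt in(.146,.150,.154):
  z=.1772-(pt-.044); print(pt,[ (x,np.round(proj(Kc,[x+.005,-.0005,z])[1],1)) for x in(-.003,-.001,0,.001,.003)])
E
```

```text
0.146 [(-0.003, np.float64(209.2)), (-0.001, np.float64(206.9)), (0, np.float64(205.7)), (0.001, np.float64(204.6)), (0.003, np.float64(202.2))]
0.15 [(-0.003, np.float64(211.2)), (-0.001, np.float64(208.8)), (0, np.float64(207.6)), (0.001, np.float64(206.4)), (0.003, np.float64(204.0))]
0.154 [(-0.003, np.float64(213.2)), (-0.001, np.float64(210.8)), (0, np.float64(209.6)), (0.001, np.float64(208.4)), (0.003, np.float64(206.0))]
```

```bash
python3 -m inch '[[0.3,0.01,0,0.1,0,0,0],[0.3,0,0,0.1,0,0,0],[0.3,0,0,0.1,0,0,0],[0.3,0,0,0.1,0,0,0],[0.3,0,0,0.1,0,0,0],[0.3,0,0,0.05,0,0,0],[0.3,0,0,0,0,0,0],[0.3,0,0,0,0,0,0]]'; python3 d.py 0.5514 0.1644 0.154; python3 look.py w5; python3 -c "
import cv2
a=cv2.imread('pics/w5.png')[200:310,200:310];cv2.imwrite('pics/w5c.png',cv2.resize(a,(550,550),interpolation=2))"
```

```text
time: 9.05
tool_pos: [0.5509, 0.1642, 0.1585]
ee_rot: [0.001, 0.982, 0.19, 0.0]
force: [-0.6, 0.3, -0.7]
width: 0.0452
t 9.05 pos [0.5509 0.1642 0.1585] yaw 21.93 tilt [ 0.0011 -0.0008] w 0.0452 F [-0.58  0.3  -0.74]
units [ 0.017 -0.001  0.149] mm [ 0.5  0.2 -4.5]
turn units [ 0.011 -0.007  0.   ]
9.05 [0.5509 0.1642 0.1585] [-0.58  0.3  -0.74]
```

View pics/w5c.png

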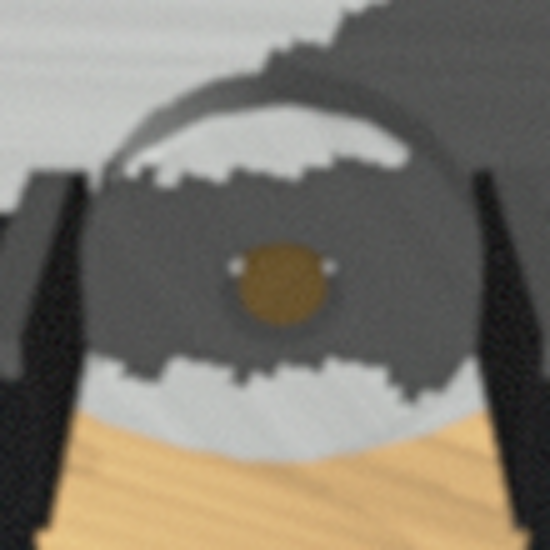

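The post is inside the hole, nearly concentric, and the ring is threaded. I'll lower it further while watching the force.

```bash
python3 -m inch '[[0.3,0.01,0,0.12,0,0,0],[0.3,0,0,0.12,0,0,0],[0.3,0,0,0.12,0,0,0],[0.3,0,0,0.12,0,0,0],[0.3,0,0,0.12,0,0,0],[0.3,0,0,0.12,0,0,0],[0.3,0,0,0.1,0,0,0],[0.3,0,0,0.05,0,0,0],[0.3,0,0,0,0,0,0],[0.3,0,0,0,0,0,0]]'; python3 d.py 0.5514 0.1644 0.122
```

```text
time: 9.93
tool_pos: [0.5512, 0.1643, 0.1294]
ee_rot: [0.0, 0.982, 0.19, 0.0]
force: [-0.2, -0.0, -1.1]
width: 0.0448
t 9.9333 pos [0.5512 0.1643 0.1294] yaw 21.93 tilt [ 0.0008 -0.0008] w 0.0448 F [-0.23 -0.01 -1.1 ]
units [ 0.007 -0.002  0.245] mm [ 0.2  0.1 -7.4]
turn units [ 0.01  -0.005  0.   ]
```

```bash
python3 -m inch '[[0.3,0,0,0.08,0,0,0],[0.3,0,0,0.08,0,0,0],[0.3,0,0,0.08,0,0,0],[0.3,0,0,0.04,0,0,0],[0.3,0,0,0,0,0,0],[0.3,0,0,0,0,0,0]]'; python3 d.py 0.5514 0.1644 0.119; for i in 1 2; do python3 -m inch '[[0.3,0,0,0,0,0,0]]' | grep force;done
```

```text
time: 10.43
tool_pos: [0.5519, 0.1644, 0.1212]
ee_rot: [0.001, 0.982, 0.19, 0.001]
force: [-0.7, -0.9, -1.3]
width: 0.0447
t 10.4333 pos [0.5519 0.1644 0.1212] yaw 21.93 tilt [ 0.0025 -0.0006] w 0.0447 F [-0.66 -0.95 -1.27]
units [-0.015 -0.008  0.074] mm [-0.5  0.  -2.2]
turn units [ 0.014 -0.02   0.   ]
force: [-0.3, -0.1, -0.1]
force: [-1.1, -0.1, 0.3]
```

```bash
python3 -m inch '[[0.3,0,0,0.06,0,0,0],[0.3,0,0,0.04,0,0,0],[0.3,0,0,0,0,0,0],[0.3,0,0,0,0,0,0]]'|grep -E "pos|force"; for i in 1 2 3 4; do python3 -m inch '[[0.3,0,0,0,0,0,0]]' | grep force;done;python3 d.py 0.5514 0.1644 0.119;
```

```text
tool_pos: [0.5521, 0.1644, 0.1186]
force: [-0.3, 0.4, 0.8]
force: [-1.3, 0.2, 0.6]
force: [-1.1, -0.4, -0.2]
force: [-0.5, 0.0, 0.0]
force: [-0.2, -0.7, 0.4]
t 11.2667 pos [0.5522 0.1644 0.1187] yaw 21.94 tilt [ 0.003  -0.0006] w 0.0447 F [-0.17 -0.73  0.43]
units [-0.024 -0.009 -0.011] mm [-0.8 -0.   0.3]
turn units [ 0.016 -0.024  0.   ]
```

```bash
python3 -m inch '[[0.56,0,0,0,0,0,0],[0.6,0,0,0,0,0,0],[0.65,0,0,0,0,0,0],[0.7,0,0,0,0,0,0],[0.7,0,0,0,0,0,0],[0.7,0,0,0,0,0,0]]'; python3 look.py w6; python3 wp.py w6 225 180 290 270 | head -4
```

```text
time: 11.77
tool_pos: [0.5532, 0.1645, 0.1194]
ee_rot: [0.001, 0.982, 0.19, 0.003]
force: [0.3, -0.3, 1.4]
width: 0.0598
11.7667 [0.5532 0.1645 0.1194] [ 0.3  -0.32  1.36]Traceback (most recent call last):
  File "wp.py", line 7, in <module>
    cs,_=cv2.findContours(k,cv2.RETR_EXTERNAL,cv2.CHAIN_APPROX_NONE); q=max(cs,key=cv2.contourArea)
                                                                        ~~~^^^^^^^^^^^^^^^^^^^^^^^^
ValueError: max() iterable argument is empty
```

```bash
python3 -m inch '[[0.72,-0.03,0,-0.1,0,0,0],[0.72,0,0,-0.2,0,0,0],[0.72,0,0,-0.3,0,0,0],[0.72,0,0,-0.6,0,0,0],[0.72,0,0,-0.6,0,0,0],[0.72,0,0,-0.6,0,0,0],[0.72,0,0,-0.3,0,0,0],[0.72,-0.3,0,0,0,0,0],[0.72,-0.6,0,0,0,0,0],[0.72,-0.6,0,0,0,0,0],[0.72,-0.3,0,0,0,0,0],[0.72,0,0,0,0,0,0],[0.72,0,0,0,0,0,0]]'; python3 d.py 0.496 0.139 0.19; python3 look.py w6; python3 -c "
import cv2
a=cv2.imread('pics/w6.png')[60:310,130:380];cv2.imwrite('pics/w6c.png',cv2.resize(a,(600,600),interpolation=2))"
```

```text
time: 12.9
tool_pos: [0.4977, 0.1426, 0.2067]
ee_rot: [0.001, 0.982, 0.19, 0.003]
force: [-0.3, -0.0, 0.7]
width: 0.0616
t 12.9 pos [0.4977 0.1426 0.2067] yaw 21.94 tilt [ 0.0071 -0.0003] w 0.0616 F [-0.25 -0.03  0.67]
units [-0.102  0.089  0.556] mm [ -1.7  -3.6 -16.7]
turn units [ 0.028 -0.062  0.   ]
12.9 [0.4977 0.1426 0.2067] [-0.25 -0.03  0.67]
```

View pics/w6c.png

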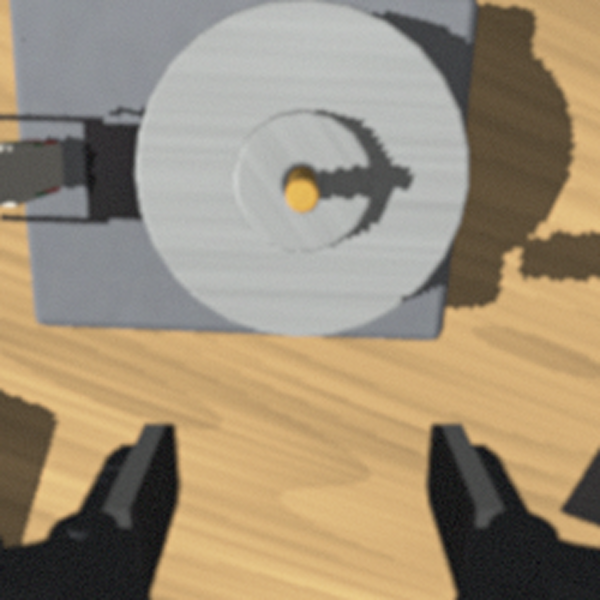

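Ring 1 lies flat and concentric around the post on the pan. Next I'll get the pan height from the pan's apparent diameter and from the post tip.

```bash
cat > pan.py <<'E'
from h import *
import sys
from scipy.optimize import brentq
m=arm.camera_model("wrist")
def run(n):
    f=np.load(f"pics/{n}.npz"); c=(np.array(m["K"]),m["k1"],f["W"]); g=cv2.GaussianBlur(cv2.imread(f"pics/{n}.png",0),(3,3),0).astype(float)
    pts=[]
    ed=cv2.Canny(cv2.imread(f"pics/{n}.png",0),60,140); u0,v0=map(float,sys.argv[2:4])
    im=cv2.imread(f"pics/{n}.png"); h=cv2.cvtColor(im,cv2.COLOR_BGR2HSV)
    k=((h[...,1]<22)&(h[...,2]>155)).astype(np.uint8)*255
    cs,_=cv2.findContours(k,cv2.RETR_EXTERNAL,cv2.CHAIN_APPROX_NONE)
    q=[x for x in cs if cv2.contourArea(x)>4000]; q=max(q,key=cv2.contourArea); hull=cv2.convexHull(q); 
    e=cv2.fitEllipseAMS(q[(q[:,0,1]>2)]); e2=cv2.minEnclosingCircle(q)
    print(n,"ell",np.round(e[0],1),np.round(e[1],1),"bbox",cv2.boundingRect(q))
    # widest row
    P=q[:,0].astype(float); best=None
    for v in np.unique(P[:,1]):
        r=P[P[:,1]==v,0]; w=r.max()-r.min()+1
        if best is None or w>best[0]: best=(w,r.min()-.5,r.max()+.5,v)
    w,a,b,v=best
    F=lambda z:np.linalg.norm(onz(c,(a,v),z)-onz(c,(b,v),z))-.12
    z=brentq(F,0,.15); print("width",w,"row",v,"pan z",round(z,4),"pan joint",round(.11-z,4))
run(sys.argv[1])
E
python3 pan.py w3 0 0; python3 pan.py w6 0 0; python3 wp.py w3 235 125 262 150;python3 wp.py w6 245 125 270 152
```

```text
w3 ell [235.8 114. ] [144.7 215.9] bbox (124, 42, 205, 160)
width 197.0 row 98.0 pan z 0.145 pan joint -0.035
w6 ell [254.9 129.4] [137.2 139.7] bbox (187, 59, 138, 141)
width 138.0 row 128.0 pan z 0.0926 pan joint 0.0174
px [250.26 136.47] (243, 129, 16, 16) 162.0
0.146 [0.5504 0.1647 0.146 ] tool [62.6 -3.9 47. ]
0.15 [0.5509 0.1648 0.15  ] tool [63.1 -3.9 43. ]
0.154 [0.5514 0.1649 0.154 ] tool [63.6 -3.8 39. ]
tri top [0.54974229 0.16343374 0.13313716] tri scene [0.55103455 0.16491938 0.14909564]
px [254.97 140.96] (249, 135, 13, 13) 124.0
0.146 [0.5514 0.1653 0.146 ] tool [57.8 -1.1 60.9]
0.15 [0.5519 0.1655 0.15  ] tool [58.3 -1.  56.9]
0.154 [0.5524 0.1657 0.154 ] tool [58.9 -1.  53. ]
tri top [0.55002233 0.16370953 0.12850059] tri scene [0.5514974  0.16526335 0.14894876]
```

```bash
python3 -m inch '[[0.8,0,0.3,0,0,0,0],[0.8,0,0.7,0,0.03,-0.06,0],[0.8,0,0.7,0,0,0,0],[0.8,0,0.7,0,0,0,0],[0.8,0,0.3,0,0,0,0],[0.8,0,0,0,0,0,0],[0.8,0,0,0,0,0,0],[0.8,0,0,0,0,0,0]]'; python3 look.py w7; python3 - <<'E'
from h import *
m=arm.camera_model("wrist")
def cap(n,guess):
    f=np.load(f"pics/{n}.npz"); c=(np.array(m["K"]),m["k1"],f["W"]); u,v=proj(c,guess).astype(int)
    h=cv2.cvtColor(cv2.imread(f"pics/{n}.png"),cv2.COLOR_BGR2HSV); k=np.zeros(h.shape[:2],np.uint8)
    s=np.s_[max(v-16,0):v+16,max(u-16,0):u+16]; k[s]=((h[...,1]>85)&(h[...,2]>170))[s]*255
    cs,_=cv2.findContours(k,cv2.RETR_EXTERNAL,cv2.CHAIN_APPROX_NONE); q=max(cs,key=cv2.contourArea); M=cv2.moments(q)
    uv=(M["m10"]/M["m00"],M["m01"]/M["m00"]); print(n,np.round(uv,1),(u,v),cv2.boundingRect(q)); return ray(c,uv)
a=cap("w6",[.5515,.1655,.143]);b=cap("w7",[.5515,.1655,.143]); print("tip",tri(a,b))
f=np.load("pics/w3.npz");c=(np.array(m["K"]),m["k1"],f["W"])
from scipy.optimize import brentq
print(brentq(lambda z:np.linalg.norm(onz(c,(175,124.6),z)-onz(c,(329.6,124.6),z))-.12,0,.15))
E
```

```text
time: 13.62
tool_pos: [0.5327, 0.0635, 0.2052]
ee_rot: [-0.0, 0.982, 0.191, -0.001]
force: [0.2, 0.2, 0.8]
width: 0.0683
13.6167 [0.5327 0.0635 0.2052] [0.23 0.16 0.75]
w6 [255. 141.] (np.int64(254), np.int64(140)) (249, 135, 13, 13)
w7 [132.9 145.3] (np.int64(130), np.int64(144)) (127, 139, 13, 14)
tip [0.55069571 0.16498478 0.14045694]
0.10332663747061732
```

```bash
python3 d.py 0.5595 -0.1098 0.07
```

```text
t 13.6667 pos [0.5326 0.0637 0.2052] yaw 22.08 tilt [-0.0017  0.0007] w 0.0686 F [-0.58  0.57 -0.31]
units [-1.337  5.704  4.501] mm [  26.9 -173.5 -135.2]
turn units [-0.012  0.012  0.   ]
```

```bash
python3 -m inch '[[0.8,-0.1,0.4,0,0,0,0],[0.8,-0.15,0.6,0.2,0,0,0],[0.8,-0.15,0.6,0.4,0,0,0],[0.8,-0.15,0.6,0.4,0,0,0],[0.8,-0.15,0.6,0.5,0,0,0],[0.8,-0.15,0.6,0.5,0,0,0],[0.8,-0.15,0.6,0.5,0,0,0],[0.8,-0.1,0.5,0.5,0,0,0],[0.8,-0.1,0.3,0.4,0,0,0],[0.8,0,0,0.2,0,0,0],[0.8,0,0,0,0,0,0],[0.8,0,0,0,0,0,0],[0.8,0,0,0,0,0,0]]'; python3 d.py 0.5595 -0.1098 0.024
```

```text
time: 14.75
tool_pos: [0.5556, -0.0871, 0.0954]
ee_rot: [0.0, 0.98, 0.198, 0.002]
force: [-0.5, 0.2, 0.1]
width: 0.0684
t 14.75 pos [ 0.5556 -0.0871  0.0954] yaw 22.86 tilt [ 0.0043 -0.0002] w 0.0684 F [-0.49  0.16  0.1 ]
units [-0.183  0.743  2.38 ] mm [  3.9 -22.7 -71.4]
turn units [ 0.017 -0.037  0.   ]
```

```bash
python3 -m inch '[[0.8,-0.1,0.4,0.3,0,-0.02,0],[0.8,-0.06,0.25,0.4,0,0,0],[0.8,0,0,0.3,0,0,0],[0.8,0,0,0.1,0,0,0],[0.8,0,0,0,0,0,0],[0.8,0,0,0,0,0,0]]'; python3 d.py 0.5595 -0.1098 0.024
```

```text
time: 15.25
tool_pos: [0.5605, -0.1077, 0.061]
ee_rot: [0.002, 0.98, 0.2, 0.003]
force: [-0.7, -0.2, 0.2]
width: 0.0684
t 15.25 pos [ 0.5605 -0.1077  0.061 ] yaw 23.03 tilt [ 0.0056 -0.0023] w 0.0684 F [-0.7  -0.19  0.18]
units [-0.065  0.046  1.232] mm [ -1.   -2.1 -37. ]
turn units [ 0.041 -0.041  0.   ]
```

```bash
python3 -m inch '[[0.8,-0.05,0.04,0.3,0.04,-0.04,0],[0.8,0,0,0.3,0,0,0],[0.8,0,0,0.3,0,0,0],[0.8,0,0,0.1,0,0,0],[0.8,0,0,0,0,0,0],[0.8,0,0,0,0,0,0],[0.8,0,0,0,0,0,0]]'; python3 d.py 0.5595 -0.1098 0.024
```

```text
time: 15.83
tool_pos: [0.5592, -0.1089, 0.0272]
ee_rot: [-0.001, 0.98, 0.2, -0.001]
force: [0.5, -0.5, -0.5]
width: 0.0687
t 15.8333 pos [ 0.5592 -0.1089  0.0272] yaw 23.07 tilt [-0.0015  0.0008] w 0.0687 F [ 0.52 -0.5  -0.54]
units [-0.004  0.033  0.108] mm [ 0.3 -0.9 -3.2]
turn units [-0.012  0.01   0.   ]
```

```bash
python3 -m inch '[[0.8,0,0.02,0.09,0,0,0],[0.8,0,0,0,0,0,0],[0.4,0,0,0,0,0,0],[0.4,0,0,0,0,0,0],[0.4,0,0,0,0,0,0],[0.3,0,0,0,0,0,0],[0.3,0,0,0,0,0,0],[0.3,0,0,0,0,0,0]]'; python3 d.py 0.5595 -0.1098 0.024
```

```text
time: 16.5
tool_pos: [0.5605, -0.1098, 0.026]
ee_rot: [0.0, 0.98, 0.2, 0.0]
force: [-0.2, -0.4, -0.2]
width: 0.0452
t 16.5 pos [ 0.5605 -0.1098  0.026 ] yaw 23.09 tilt [ 0.001  -0.0004] w 0.0452 F [-0.17 -0.36 -0.16]
units [-0.03  -0.013  0.067] mm [-1. -0. -2.]
turn units [ 0.007 -0.007  0.   ]
```

```bash
python3 -m inch '[[0.3,0,0,-0.3,0,0,0],[0.3,0,0,-0.5,0,0,0],[0.3,0,0,-0.8,0,0,0],[0.3,0,0,-0.8,0,0,0],[0.3,0,0,-0.8,0,0,0],[0.3,0,0,-0.8,0,0,0],[0.3,0,-0.3,-0.8,0,0,0],[0.3,0,-0.5,-0.5,0,0,0],[0.3,0,-0.7,-0.2,0,0,0],[0.3,0.05,-0.8,0,0,0,0],[0.3,0.05,-0.8,0,0,0,0],[0.3,0.05,-0.8,0,0,0,0],[0.3,0.05,-0.8,0,0,0,0],[0.3,0.1,-0.8,0,0,0,0],[0.3,0.1,-0.7,0,0,0,0],[0.3,0.1,-0.5,0,0,0,0],[0.3,0.1,-0.3,0,0,0,0],[0.3,0,0,0,0,0,0],[0.3,0,0,0,0,0,0]]'; python3 d.py 0.496 0.139 0.185
```

```text
time: 18.08
tool_pos: [0.4889, 0.0993, 0.2077]
ee_rot: [0.0, 0.98, 0.199, 0.002]
force: [0.4, -0.5, -1.4]
width: 0.0451
t 18.0833 pos [0.4889 0.0993 0.2077] yaw 22.96 tilt [0.0047 0.0003] w 0.0451 F [ 0.44 -0.52 -1.43]
units [ 0.73  -1.128  0.759] mm [  7.1  39.7 -22.7]
turn units [ 0.015 -0.043  0.   ]
```

```bash
python3 -m inch '[[0.3,0.3,-0.4,0.2,0,-0.02,0],[0.3,0.3,-0.4,0.3,0,0,0],[0.3,0.05,-0.15,0.1,0,0,0],[0.3,0,0,0,0,0,0],[0.3,0,0,0,0,0,0],[0.3,0,0,0,0,0,0]]'; python3 look.py w8; cat > cap.py <<'E'
from h import *
import sys
# cap.py name zguess : hole of held ring and post cap in tool frame
n=sys.argv[1]; z=float(sys.argv[2]); zr=float(sys.argv[3]); m=arm.camera_model("wrist"); f=np.load(f"pics/{n}.npz"); c=(np.array(m["K"]),m["k1"],f["W"])
im=cv2.imread(f"pics/{n}.png"); h=cv2.cvtColor(im,cv2.COLOR_BGR2HSV); M0=((h[...,1]>85)&(h[...,2]>170))
def blob(u,v,r):
    k=np.zeros(h.shape[:2],np.uint8); s=np.s_[max(v-r,0):v+r,max(u-r,0):u+r]; k[s]=M0[s]*255
    cs,_=cv2.findContours(k,cv2.RETR_EXTERNAL,cv2.CHAIN_APPROX_NONE); q=max(cs,key=cv2.contourArea); M=cv2.moments(q)
    return (M["m10"]/M["m00"],M["m01"]/M["m00"]),cv2.boundingRect(q)
u,v=proj(c,[.5512,.1650,z]).astype(int); uv,b=blob(u,v,15); P=onz(c,uv,z)
t=f["T"][:3,:3].T@(P-f["T"][:3,3]); print("cap",np.round(uv,1),b,np.round(P,4),"tool",np.round(t*1e3,1))
uv,b=blob(256,252,14); K=(c[0],c[1],np.array(m["T_tool_cam"])); print("hole blob",np.round(uv,1),b)
print("expected near-top rim row",[np.round(proj(K,[x+.0065,0,zr])[1],1) for x in(-.001,0,.001)],"far-bottom row",[np.round(proj(K,[x-.0065,0,zr+.012])[1],1) for x in(-.001,0,.001)])
print("far outer top row",[np.round(proj(K,[x-.024,0,zr])[1],1) for x in(-.001,0,.001)],"col per y",[np.round(proj(K,[0,y,zr])[0],1) for y in(-.001,0,.001)])
print("col257",h[284:300,257,2].tolist())
E
python3 cap.py w8 .1405 .010; python3 cap.py w3 .150 .009;  python3 d.py 0.496 0.139 0.185
```

```text
time: 18.58
tool_pos: [0.4979, 0.1293, 0.1904]
ee_rot: [0.002, 0.981, 0.196, 0.002]
force: [-0.4, -0.2, -1.9]
width: 0.0454
18.5833 [0.4979 0.1293 0.1904] [-0.43 -0.17 -1.89]
cap [236.6 136.3] (230, 129, 14, 16) [0.5508 0.1648 0.1405] tool [ 62.3 -12.8  50.1]
hole blob [255.7 251.6] (247, 247, 19, 10)
expected near-top rim row [np.float64(248.0), np.float64(246.4), np.float64(244.8)] far-bottom row [np.float64(256.3), np.float64(254.9), np.float64(253.5)]
far outer top row [np.float64(292.3), np.float64(290.9), np.float64(289.6)] col per y [np.float64(255.0), np.float64(256.8), np.float64(258.6)]
col257 [192, 187, 195, 196, 198, 194, 208, 220, 223, 222, 217, 213, 213, 216, 219, 223]
cap [250.3 136.5] (243, 129, 16, 16) [0.5509 0.1648 0.15  ] tool [63.1 -3.9 43. ]
hole blob [255.8 253.2] (247, 249, 19, 10)
expected near-top rim row [np.float64(248.9), np.float64(247.3), np.float64(245.7)] far-bottom row [np.float64(257.2), np.float64(255.8), np.float64(254.4)]
far outer top row [np.float64(293.4), np.float64(292.1), np.float64(290.7)] col per y [np.float64(255.0), np.float64(256.8), np.float64(258.6)]
col257 [192, 194, 194, 190, 192, 192, 185, 186, 201, 217, 220, 225, 226, 223, 218, 218]
t 18.6333 pos [0.498  0.1292 0.1905] yaw 22.65 tilt [ 0.0044 -0.0031] w 0.045 F [-0.98 -0.22 -1.86]
units [ 0.064 -0.329  0.181] mm [-2.   9.8 -5.5]
turn units [ 0.043 -0.027  0.   ]
```

```bash
python3 -m inch '[[0.3,0.3,-0.1,0,0.02,-0.01,0],[0.3,0.5,-0.1,0,0,0,0],[0.3,0.5,-0.1,0,0,0,0],[0.3,0.4,-0.1,0,0,0,0],[0.3,0.15,0,0,0,0,0],[0.3,0,0,0,0,0,0],[0.3,0,0,0,0,0,0],[0.3,0,0,0,0,0,0]]'; python3 d.py 0.551 0.1643 0.175
```

```text
time: 19.3
tool_pos: [0.5495, 0.1611, 0.1927]
ee_rot: [0.001, 0.981, 0.194, 0.003]
force: [0.4, -0.4, -2.0]
width: 0.045
t 19.3 pos [0.5495 0.1611 0.1927] yaw 22.38 tilt [ 0.0061 -0.0013] w 0.045 F [ 0.38 -0.35 -2.05]
units [ 0.085 -0.082  0.589] mm [  1.5   3.2 -17.7]
turn units [ 0.034 -0.049  0.   ]
```

```bash
python3 -m inch '[[0.3,0.08,-0.08,0.15,0.04,-0.05,0],[0.3,0,0,0.15,0,0,0],[0.3,0,0,0.05,0,0,0],[0.3,0,0,0,0,0,0],[0.3,0,0,0,0,0,0],[0.3,0,0,0,0,0,0]]'; python3 d.py 0.551 0.1643 0.171
```

```text
time: 19.8
tool_pos: [0.5491, 0.1635, 0.1804]
ee_rot: [-0.001, 0.981, 0.194, -0.001]
force: [0.9, 0.1, -2.1]
width: 0.0452
t 19.8 pos [0.5491 0.1635 0.1804] yaw 22.32 tilt [-0.0031  0.0005] w 0.0452 F [ 0.93  0.07 -2.11]
units [0.068 0.    0.312] mm [ 1.9  0.8 -9.4]
turn units [-0.015  0.025  0.   ]
```

```bash
python3 -m inch '[[0.3,0.07,0,0.1,0,0.01,0],[0.3,0,0,0.05,0,0,0],[0.3,0,0,0,0,0,0],[0.3,0,0,0,0,0,0],[0.3,0,0,0,0,0,0]]'; python3 d.py 0.551 0.1643 0.171
```

```text
time: 20.22
tool_pos: [0.5514, 0.1644, 0.1756]
ee_rot: [-0.001, 0.981, 0.194, -0.001]
force: [0.6, 0.2, -1.4]
width: 0.0453
t 20.2167 pos [0.5514 0.1644 0.1756] yaw 22.32 tilt [-0.0015  0.0009] w 0.0453 F [ 0.58  0.22 -1.42]
units [-0.012 -0.002  0.154] mm [-0.4 -0.1 -4.6]
turn units [-0.013  0.01   0.   ]
```

```bash
python3 -m inch '[[0.3,-0.01,0,0.12,0,0,0],[0.3,0,0,0.12,0,0,0],[0.3,0,0,0.12,0,0,0],[0.3,0,0,0.12,0,0,0],[0.3,0,0,0.12,0,0,0],[0.3,0,0,0.05,0,0,0],[0.3,0,0,0,0,0,0],[0.3,0,0,0,0,0,0]]'; python3 d.py 0.551 0.1643 0.15; python3 look.py w9; python3 -c "
import cv2
a=cv2.imread('pics/w9.png')[200:310,200:310];cv2.imwrite('pics/w9c.png',cv2.resize(a,(550,550),interpolation=2))"
```

```text
time: 20.88
tool_pos: [0.5507, 0.1642, 0.1535]
ee_rot: [-0.001, 0.981, 0.193, -0.001]
force: [0.0, -0.8, -1.6]
width: 0.045
t 20.8833 pos [0.5507 0.1642 0.1535] yaw 22.31 tilt [-0.0025  0.0008] w 0.045 F [ 0.02 -0.77 -1.65]
units [0.011 0.002 0.115] mm [ 0.3  0.1 -3.5]
turn units [-0.016  0.019  0.   ]
20.8833 [0.5507 0.1642 0.1535] [ 0.02 -0.77 -1.65]
```

View pics/w9c.png

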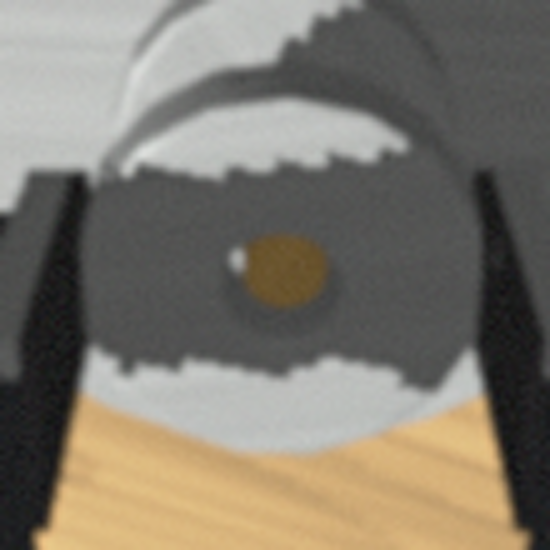

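The second ring is threaded, with the post at crop (287,270) inside the hole. I'll lower it onto ring 1.

```bash
python3 -m inch '[[0.3,0.01,0.01,0.12,0,0,0],[0.3,0,0,0.12,0,0,0],[0.3,0,0,0.12,0,0,0],[0.3,0,0,0.12,0,0,0],[0.3,0,0,0.12,0,0,0],[0.3,0,0,0.08,0,0,0],[0.3,0,0,0.08,0,0,0],[0.3,0,0,0.06,0,0,0],[0.3,0,0,0,0,0,0],[0.3,0,0,0,0,0,0]]'; python3 d.py 0.551 0.1643 0.122; for i in 1 2 3; do python3 -m inch '[[0.3,0,0,0,0,0,0]]' | grep force;done
```

```text
time: 21.77
tool_pos: [0.5518, 0.1641, 0.127]
ee_rot: [-0.001, 0.981, 0.194, -0.0]
force: [-0.7, 0.6, -0.5]
width: 0.0453
t 21.7667 pos [0.5518 0.1641 0.127 ] yaw 22.32 tilt [-0.0005  0.0009] w 0.0453 F [-0.73  0.61 -0.53]
units [-0.024 -0.015  0.167] mm [-0.8  0.2 -5. ]
turn units [-0.01   0.001  0.   ]
force: [0.9, 0.4, -1.7]
force: [-0.5, -0.2, -0.8]
force: [-1.0, 0.1, -0.8]
```

```bash
python3 -m inch '[[0.3,-0.02,0,0.08,0,0,0],[0.3,0,0,0.07,0,0,0],[0.3,0,0,0.04,0,0,0],[0.3,0,0,0,0,0,0],[0.3,0,0,0,0,0,0]]'; for i in 1 2 3 4; do python3 -m inch '[[0.3,0,0,0,0,0,0]]' | grep force;done; python3 d.py 0.551 0.1643 0.122
```

```text
time: 22.43
tool_pos: [0.5519, 0.1641, 0.1221]
ee_rot: [-0.0, 0.981, 0.194, 0.001]
force: [-0.8, 0.6, 0.5]
width: 0.0451
force: [-0.1, 0.6, 0.5]
force: [0.0, 0.8, 0.4]
force: [-0.4, 0.0, 0.4]
force: [-1.0, 0.0, -0.3]
t 22.7667 pos [0.5519 0.1641 0.1222] yaw 22.33 tilt [0.0012 0.0012] w 0.0452 F [-1.05  0.01 -0.34]
units [-0.026 -0.017  0.008] mm [-0.9  0.2 -0.2]
turn units [-0.006 -0.015  0.   ]
```

```bash
python3 -m inch '[[0.56,0,0,0,0,0,0],[0.6,0,0,0,0,0,0],[0.65,0,0,0,0,0,0],[0.7,0,0,0,0,0,0],[0.7,0,0,0,0,0,0],[0.72,-0.03,0,-0.1,0,0,0],[0.72,0,0,-0.2,0,0,0],[0.72,0,0,-0.3,0,0,0],[0.72,0,0,-0.6,0,0,0],[0.72,0,0,-0.6,0,0,0],[0.72,0,0,-0.6,0,0,0],[0.72,0,0,-0.3,0,0,0],[0.72,-0.3,0,0,0,0,0],[0.72,-0.6,0,0,0,0,0],[0.72,-0.6,0,0,0,0,0],[0.72,-0.3,0,0,0,0,0],[0.72,0,0,0,0,0,0],[0.72,0,0,0,0,0,0]]'; python3 look.py w10; python3 -m inch '[[0.8,0,0.3,0,0,0,0],[0.8,0,0.7,0,0,0,0],[0.8,0,0.7,0,0,0,0],[0.8,0,0.7,0,0,0,0],[0.8,0,0.3,0,0,0,0],[0.8,0,0,0,0,0,0],[0.8,0,0,0,0,0,0],[0.8,0,0,0,0,0,0]]'; python3 look.py w11; cat > tip.py <<'E'
from h import *
import sys
m=arm.camera_model("wrist")
def cap(n,guess):
    f=np.load(f"pics/{n}.npz"); c=(np.array(m["K"]),m["k1"],f["W"]); u,v=proj(c,guess).astype(int)
    h=cv2.cvtColor(cv2.imread(f"pics/{n}.png"),cv2.COLOR_BGR2HSV); k=np.zeros(h.shape[:2],np.uint8)
    s=np.s_[max(v-16,0):v+16,max(u-16,0):u+16]; k[s]=((h[...,1]>85)&(h[...,2]>170))[s]*255
    cs,_=cv2.findContours(k,cv2.RETR_EXTERNAL,cv2.CHAIN_APPROX_NONE); q=max(cs,key=cv2.contourArea); M=cv2.moments(q)
    uv=(M["m10"]/M["m00"],M["m01"]/M["m00"]); print(n,np.round(uv,1),(u,v),cv2.boundingRect(q)); return ray(c,uv)
t=tri(*[cap(n,[.5510,.1650,.133]) for n in sys.argv[1:]]); print("tip",t,"pan",.154-t[2])
E
python3 tip.py w10 w11; python3 pan.py w10 0 0
python3 -c "
import cv2
a=cv2.imread('pics/w10.png')[60:310,100:350];cv2.imwrite('pics/w10c.png',cv2.resize(a,(600,600),interpolation=2))"
```

```text
time: 24.27
tool_pos: [0.4975, 0.1417, 0.2102]
ee_rot: [-0.0, 0.981, 0.194, 0.002]
force: [-0.6, 0.0, -0.7]
width: 0.0615
24.2667 [0.4975 0.1417 0.2102] [-0.59  0.02 -0.72]
time: 24.98
tool_pos: [0.533, 0.0628, 0.2086]
ee_rot: [-0.001, 0.981, 0.195, 0.001]
force: [-0.0, 0.5, 0.1]
width: 0.0687
24.9833 [0.533  0.0628 0.2086] [-0.04  0.47  0.08]
w10 [254.9 138. ] (np.int64(254), np.int64(137)) (249, 132, 13, 13)
w11 [139.4 142.6] (np.int64(138), np.int64(142)) (134, 137, 12, 12)
tip [0.55064958 0.16484487 0.13212495] pan 0.02187505182413818
w10 ell [254.8 127.6] [130.9 134. ] bbox (190, 61, 132, 134)
width 132.0 row 128.0 pan z 0.0852 pan joint 0.0248
```

View pics/w10c.png

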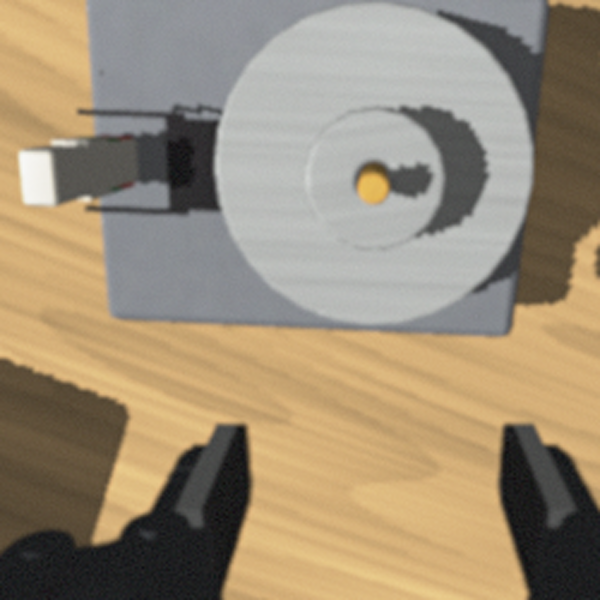

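```bash
python3 -m inch '[[0.8,0,-0.4,0,0,0,0],[0.8,0,-0.8,0,0,0,0],[0.8,0,-0.8,0,0,0,0],[0.8,0,-0.8,0,0,0,0],[0.8,0,-0.8,0,0,0,0],[0.8,0,-0.8,0,0,0,0],[0.8,0,-0.5,0,0,0,0],[0.8,0,-0.2,0,0,0,0],[0.8,0,0,0,0,0,0],[0.8,0,0,0,0,0,0],[0.8,0,0,0,0,0,0]]'; python3 look.py w12;python3 tip.py w10 w11 w12; python3 tip.py w11 w12; python3 tip.py w10 w12; cat > col.py <<'E'
from h import *
import sys
m=arm.camera_model("wrist"); rs=[]
for n in sys.argv[1:]:
    f=np.load(f"pics/{n}.npz"); c=(np.array(m["K"]),m["k1"],f["W"]); u,v=proj(c,[.511,.262,.13]).astype(int)
    h=cv2.cvtColor(cv2.imread(f"pics/{n}.png"),cv2.COLOR_BGR2HSV); k=((h[...,1]<25)&(h[...,2]>215)).astype(np.uint8)*255
    z=np.zeros_like(k); s=np.s_[max(v-30,0):v+30,max(u-30,0):u+30]; z[s]=k[s]
    cs,_=cv2.findContours(z,cv2.RETR_EXTERNAL,cv2.CHAIN_APPROX_NONE); q=max(cs,key=cv2.contourArea); r=cv2.minAreaRect(q); print(n,(u,v),np.round(r[0],1),np.round(r[1],1)); rs.append(ray(c,r[0]))
print("column top",tri(*rs))
E
python3 col.py w10 w12
```

```text
time: 25.95
tool_pos: [0.4641, 0.2208, 0.2087]
ee_rot: [-0.002, 0.98, 0.2, 0.001]
force: [0.5, 0.3, -0.2]
width: 0.0681
25.95 [0.4641 0.2208 0.2087] [ 0.46  0.31 -0.22]
w10 [254.9 138. ] (np.int64(254), np.int64(137)) (249, 132, 13, 13)
w11 [139.4 142.6] (np.int64(138), np.int64(142)) (134, 137, 12, 12)
w12 [368.9 138.9] (np.int64(372), np.int64(138)) (357, 134, 22, 12)
tip [0.55010113 0.16540263 0.12952689] pan 0.024473108631931362
w11 [139.4 142.6] (np.int64(138), np.int64(142)) (134, 137, 12, 12)
w12 [368.9 138.9] (np.int64(372), np.int64(138)) (357, 134, 22, 12)
tip [0.54993815 0.16579303 0.12952131] pan 0.024478686570663266
w10 [254.9 138. ] (np.int64(254), np.int64(137)) (249, 132, 13, 13)
w12 [368.9 138.9] (np.int64(372), np.int64(138)) (357, 134, 22, 12)
tip [0.55010864 0.16464343 0.12684641] pan 0.02715358972542467
w10 (np.int64(117), np.int64(138)) [114.8 133.5] [22.1 12.2]
w12 (np.int64(230), np.int64(136)) [228.5 131. ] [13. 22.]
column top [0.51376561 0.26484348 0.1293216 ]
```

```bash
python3 - <<'E'
from h import *
m=arm.camera_model("wrist")
def c(n): f=np.load(f"pics/{n}.npz"); return (np.array(m["K"]),m["k1"],f["W"])
h=cv2.cvtColor(cv2.imread("pics/w12.png"),cv2.COLOR_BGR2HSV)
for v in range(130,150): print(v,[f"{s}/{b}" for s,b in h[v,354:384,1:].tolist()][::2])
r=lambda n,uv:ray(c(n),uv)
for uv in((372,139.2),(372.5,139.5),(373,139.5)):
  print(uv,tri(r("w11",(139.4,142.6)),r("w12",uv)),tri(r("w10",(254.9,138)),r("w12",uv)))
E
```

```text
130 ['4/173', '5/157', '43/107', '135/104', '133/96', '72/88', '20/104', '6/119', '3/162', '4/179', '5/150', '4/138', '3/165', '5/141', '3/96']
131 ['6/175', '15/139', '115/122', '159/130', '147/125', '136/111', '84/106', '44/99', '6/121', '3/156', '4/116', '5/96', '6/127', '7/106', '7/74']
132 ['5/169', '56/140', '153/148', '155/151', '154/142', '153/132', '144/119', '129/105', '83/113', '48/137', '64/112', '16/82', '3/88', '0/81', '4/72']
133 ['3/162', '101/157', '155/169', '156/162', '149/154', '154/144', '157/133', '155/127', '154/149', '140/168', '138/161', '97/110', '16/79', '3/74', '3/73']
134 ['5/156', '126/160', '157/175', '155/169', '152/163', '150/156', '146/150', '156/163', '157/198', '158/206', '156/204', '142/163', '65/94', '10/77', '7/75']
135 ['11/142', '143/162', '154/180', '158/176', '153/172', '151/165', '157/159', '158/203', '157/221', '154/220', '158/221', '154/200', '115/118', '3/74', '10/77']
136 ['13/137', '151/159', '157/183', '156/180', '156/176', '154/172', '154/172', '157/223', '153/223', '154/222', '156/221', '159/216', '134/150', '10/77', '3/73']
137 ['1
[... 1535 characters left out ...]
, '4/176', '1/175', '1/174']
147 ['3/173', '4/176', '4/176', '6/177', '3/177', '3/178', '4/178', '1/178', '7/176', '12/175', '6/175', '4/177', '4/176', '6/176', '4/174']
148 ['3/177', '3/177', '4/179', '4/177', '4/179', '3/178', '3/176', '3/178', '4/178', '3/177', '4/176', '3/174', '1/171', '3/172', '1/172']
149 ['3/178', '1/176', '6/179', '3/176', '3/178', '3/175', '4/178', '4/175', '3/175', '4/175', '3/171', '3/171', '4/171', '6/173', '3/170']
(372, 139.2) [0.55066805 0.16476226 0.13227449] [0.55069042 0.16485149 0.13244051]
(372.5, 139.5) [0.55070152 0.16455963 0.13273698] [0.55069693 0.16485076 0.13335855]
(373, 139.5) [0.55082949 0.16440692 0.13316693] [0.55079814 0.16488921 0.13421166]
```

```bash
python3 -m inch '[[0.8,0,0.4,0,0,0,0],[0.8,0,0.8,0,0,0,0],[0.8,0,0.8,0,0,0,0],[0.8,0,0.8,0,0,0,0],[0.8,0,0.8,0,0,0,0],[0.8,0,0.8,0,0,0,0],[0.8,0,0.6,0,0,0,0],[0.8,0,0.4,0,0,0,0],[0.8,0,0,0,0,0,0],[0.8,0,0,0.2,0.8,0,0],[0.8,0,0,0.2,0.8,0,0],[0.8,0,0,0.2,0.8,0,0],[0.8,0,0,0.2,0.8,0,0],[0.8,0,0,0,0.8,0,0],[0.8,0,0,0,0.6,0,0],[0.8,0,0,0,0,0,0],[0.8,0,0,0,0,0,0],[0.8,0,0,0,0,0,0]]'; python3 look.py w13; python3 - <<'E'
from h import *
m=arm.camera_model("wrist"); f=np.load("pics/w13.npz"); c=(np.array(m["K"]),m["k1"],f["W"])
print("col",proj(c,[.5137,.2648,.13]),proj(c,[.5137,.2648,.08]),"tip",proj(c,[.5507,.165,.1325]))
E
```

```text
time: 27.5
tool_pos: [0.5328, 0.0489, 0.1849]
ee_rot: [-0.244, 0.951, 0.185, -0.044]
force: [-0.2, 1.0, -0.3]
width: 0.0681
27.5 [0.5328 0.0489 0.1849] [-0.24  0.96 -0.25]
col [102.15646438 125.72499027] [142.77081133 122.4018981 ] tip [177.59613773 133.46637234]
```

```bash
python3 -c "
import cv2
a=cv2.imread('pics/w13.png')[85:165,85:185];a=cv2.resize(a,(720,576),interpolation=cv2.INTER_CUBIC);cv2.imwrite('pics/w13c.png',a)"
```

```text
(no output)
```

View pics/w13c.png

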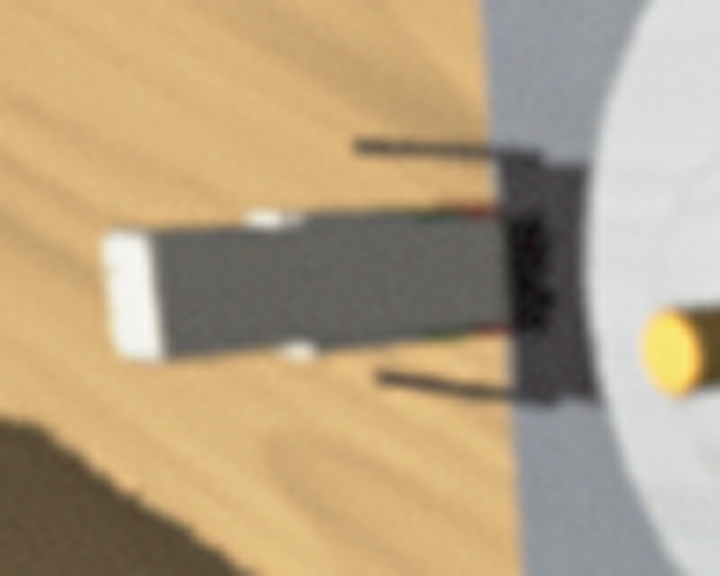

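```bash
python3 - <<'E'
from h import *
m=arm.camera_model("wrist")
def c(n): f=np.load(f"pics/{n}.npz"); return (np.array(m["K"]),m["k1"],f["W"])
p13=lambda u,v:(85+u/7.2-.43,85+v/7.2-.43); p10=lambda u,v:(100+u/2.4-.3,60+v/2.4-.3)
print("prong up",tri(ray(c("w10"),p10(79,111)),ray(c("w13"),p13(355,147))))
print("prong lo",tri(ray(c("w10"),p10(87,208)),ray(c("w13"),p13(378,377))))
ct=cam("top")
for s,row in((1,215),(-1,335)):
  B=np.array([.5137+s*.0083,.2648+s*.0034])
  def z(u):
    # height on line through B closest to ray
    return tri(ray(c("w13"),p13(u,row)),*[(np.array([B[0],B[1],0.]),np.array([0,0,1.]))])
  print(s,[(u,np.round(z(u),4)) for u in(247,300,415,455,500)])
im=cv2.imread("pics/w13.png"); h=cv2.cvtColor(im,cv2.COLOR_BGR2HSV)
for v in (113,114,115,116,130,131,132,133): print(v,[(u,*h[v,u].tolist()) for u in range(136,158)])
E
```

```text
prong up [0.53106033 0.27430596 0.08753461]
prong lo [0.49723761 0.26236696 0.08720074]
1 [(247, array([0.5225, 0.2684, 0.1094])), (300, array([0.5224, 0.2684, 0.1004])), (415, array([0.522 , 0.2682, 0.0795])), (455, array([0.5218, 0.2681, 0.0716])), (500, array([0.5217, 0.2681, 0.0624]))]
-1 [(247, array([0.5063, 0.2619, 0.112 ])), (300, array([0.5059, 0.2617, 0.1031])), (415, array([0.5051, 0.2612, 0.0823])), (455, array([0.5048, 0.2611, 0.0745])), (500, array([0.5044, 0.2609, 0.0653]))]
113 [(136, 18, 104, 186), (137, 18, 103, 181), (138, 18, 106, 176), (139, 18, 106, 176), (140, 18, 103, 175), (141, 18, 106, 174), (142, 18, 108, 173), (143, 18, 109, 173), (144, 17, 110, 172), (145, 18, 114, 156), (146, 16, 117, 150), (147, 17, 117, 146), (148, 16, 121, 145), (149, 15, 126, 146), (150, 14, 121, 150), (151, 13, 125, 149), (152, 12, 111, 145), (153, 11, 81, 126), (154, 4, 44, 99), (155, 170, 10, 75), (156, 150, 7, 70), (157, 150, 4, 69)]
114 [(136, 18, 69, 134), (137, 19, 66, 127), (138, 18, 75, 123), (139, 20, 67, 121), (140, 20, 66, 120), (141, 21, 75, 116), (142, 22, 83, 111), (1
[... 2204 characters left out ...]
6, 21, 99, 154), (147, 21, 108, 156), (148, 21, 106, 166), (149, 19, 108, 181), (150, 18, 112, 194), (151, 17, 113, 203), (152, 17, 113, 206), (153, 17, 107, 207), (154, 17, 89, 190), (155, 15, 61, 151), (156, 14, 28, 99), (157, 158, 15, 69)]
133 [(136, 17, 87, 162), (137, 17, 89, 161), (138, 18, 94, 168), (139, 17, 95, 182), (140, 17, 100, 194), (141, 18, 106, 202), (142, 17, 107, 207), (143, 18, 108, 213), (144, 18, 111, 211), (145, 18, 113, 215), (146, 18, 111, 214), (147, 18, 111, 211), (148, 18, 111, 211), (149, 18, 110, 215), (150, 18, 112, 219), (151, 18, 113, 219), (152, 18, 109, 222), (153, 18, 107, 222), (154, 17, 90, 204), (155, 16, 65, 164), (156, 16, 30, 111), (157, 120, 7, 72)]
```

```bash
python3 - <<'E'
from h import *
m=arm.camera_model("wrist")
def c(n): f=np.load(f"pics/{n}.npz"); return (np.array(m["K"]),m["k1"],f["W"])
p13=lambda u,v:(85+u/7.2-.43,85+v/7.2-.43)
ys=np.array([-.38,.925,0]); ys/=np.linalg.norm(ys)   # approx scale +y
for name,(ur,vr),row in(("up",(152,235),lambda u:235-(u-152)*22/350),("lo",(166,358),lambda u:358-(u-166)*28/340)):
    P=onz(c("w13"),p13(ur,vr),.130)  # front top corner
    out=[]
    for u in(152 if name=="up" else 166,247,300,413,457,500):
        o,d=ray(c("w13"),p13(u,row(u))); t=((P-o)@ys)/(d@ys); out.append((u,round((o+t*d)[2],4)))
    print(name,np.round(P,4),out)
    # prong seen by single ray on its own: intersect with front plane at the observed line
for nm,(a,b) in {"up":((355,147),(480,153)),"lo":((378,377),(500,396))}.items():
    for u,v in(a,b):
        for z in(.086,.088,.090): print(nm,u,z,np.round(onz(c("w13"),p13(u,v),z),4), "along y from post",np.round((onz(c("w13"),p13(u,v),z)-[.5507,.1650,0])@ys,4))
E
```

```text
up [0.5246 0.2603 0.13  ] [(152, np.float64(0.13)), (247, np.float64(0.1154)), (300, np.float64(0.1067)), (413, np.float64(0.0866)), (457, np.float64(0.0781)), (500, np.float64(0.0695))]
lo [0.5087 0.255  0.13  ] [(166, np.float64(0.13)), (247, np.float64(0.1173)), (300, np.float64(0.1086)), (413, np.float64(0.0883)), (457, np.float64(0.0798)), (500, np.float64(0.0711))]
up 355 0.086 [0.5302 0.2761 0.086 ] along y from post 0.1106
up 355 0.088 [0.5312 0.2737 0.088 ] along y from post 0.108
up 355 0.09 [0.5321 0.2713 0.09  ] along y from post 0.1053
up 480 0.086 [0.5398 0.2492 0.086 ] along y from post 0.082
up 480 0.088 [0.5407 0.247  0.088 ] along y from post 0.0796
up 480 0.09 [0.5416 0.2448 0.09  ] along y from post 0.0773
lo 378 0.086 [0.4965 0.2638 0.086 ] along y from post 0.1119
lo 378 0.088 [0.4978 0.2615 0.088 ] along y from post 0.1093
lo 378 0.09 [0.4991 0.2591 0.09  ] along y from post 0.1067
lo 500 0.086 [0.5058 0.2367 0.086 ] along y from post 0.0834
lo 500 0.088 [0.507  0.2346 0.088 ] along y from post 0.081
lo 500 0.09 [0.5083 0.2326 0.09  ] along y from post 0.0787
```

```bash
python3 -m inch '[[0.8,0,0.2,-0.3,0,0,0],[0.8,0,0.2,-0.3,0,0,0],[0.8,0,0,0,0,0,0],[0.8,0,0,0,0,0,0]]'; python3 -c "
from cell import arm
print(arm.sign_off())"
```

```text
time: 27.88
tool_pos: [0.5408, 0.0308, 0.1978]
ee_rot: [-0.242, 0.951, 0.187, -0.043]
force: [0.2, 0.9, 0.5]
width: 0.0681
the job is handed in; nothing more can be done
None
```

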